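Hang the burr rack on both hooks of its stand

ROBOT

A 7-joint arm with a two-finger parallel gripper is mounted at the origin on a cart in front of the work surface, level with it; the furniture and walls round the work are solid. World frame = base frame: x ahead of the robot, y to its left, z up, the work surface at z = 0. Lengths are in mm, angles in degrees, forces in N, time in s.
With the tool pointing down it reaches from about 400 to 900 mm from the base axis. Payload 5.6 kg.
Tool frame: the origin (TCP) lies midway between the tips of the shut fingers; the grasp point (between the pads) lies 19 mm behind it; z points along the fingers, y is the direction in which the jaws open and shut (so a half turn about z gives the same grasp; the last joint's range is limited). The gripper opens to 92 mm and grips with 3 to 60 N. Pads are 20 mm wide; open, the fingers measure 128 mm over their backs; the gripper's body (75 mm by 189 mm) begins 69 mm behind the grasp point.
Start: joints at [-69.213, 26.786, -0.665, 91.828, 0.344, 61.387, -3.226], TCP at [256.631, 597.202, 214.592] pointing down, gripper open.
Joint ranges: [-144.91, 144.91], [-17.63, 115.5], [-89.93, 88.59], [15.96, 139.68], [-74.01, 254.01], [8.47, 105.57], [-167.45, 167.45]. Speed limits (degrees/s): [147.25, 147.25, 180, 180, 180, 180, 180].

INTERFACE

Orientations are given as a 3x3 rotation matrix whose columns are the frame's x, y, z axes.
In Python, from bench import readout, optics, hand_in, finder gives the robot as it stands.
- The arm moves only by the shell command python3 -m pendant 'ROWS' [OPENING]. ROWS is JSON, one flat list of numbers, 6 for each row, row after row: the shift along the tool's x, y, z as a fraction of full scale, then the turn, a rotation vector about the tool's x, y, z as a fraction of full scale. In form: [x, y, z, wx, wy, wz, x, y, z, wx, wy, wz, ...]. A call has 1 to 20 rows; each row is the pose to reach, as a shift and turn from the pose measured when the call began, along the tool's axes at that moment; what a row does not reach only later rows make up. Full scale, the value 1, is 0.1 m for a shift and 1.5 rad for a turn. A row lasts 1/12 s, in which the tool goes at most 41.7 mm and 7.16 degrees, less where a joint would pass 70% of its speed; a pose out of reach is approached as far as the arm can. A call with a number of a shift or a turn outside -1 to 1 is refused whole. A call with a gripper value outside its range is refused whole. OPENING is the opening, from -1 (shut) to 1 (fully open), so that 0 is half open, set as the call begins (- or left out, the last holds). The fingers move at their own pace and stop on an object; the grip force is fixed at half the most. Time passes only in rows, so rows that repeat a pose let the fingers close. It gives the time, the measured TCP pose, the force and the opening at its end, in the units of the state.
- readout.get_obs(): the state, without advancing time (a new reading comes with each control period).
- optics.grab_frame(name): name is "side" or "top" or "wrist"; returns (picture, depth): 480x640x3 uint8, red, green, blue; 480x640 float32, mm along the optical axis (not along the pixel's ray), 0 where there is no reading.
- optics.calibration(name): a dict with "mtx" (3x3 intrinsics, pixels), "xyz" and "attitude" of the camera in the world. Camera axes: x right, y up, looking along -z (the intrinsics and any distortion apply to the point x, -y, -z); pixel columns grow to the right and rows downward; lengths in mm; the calibration is good to about 2 mm. A picture is of the moment at which its call begins: read the wrist's pose just before it. calibration takes no time and is no camera call; for the wrist camera it gives the pose at the moment of the call.
- hand_in(): hands the job in, once; it reports no verdict.
Trained networks look in the newest picture that a camera, given by its name, has taken for a name from the list of things; names that differ only in an ending like _2 or _b are one class to them, and where a whole thing is asked for, a point or a joint stands for the part that bears it (a point fixed in the world has none). Each returns a list of dicts, best first, with "confidence" (0 to 1); they miss things now and then, are a little off and sometimes report something else, mostly with a low value. They report only what shows in the picture. A call takes as long as a camera call.
- finder.cut_out(label, camera): "region" (480x640 bool, what is visible of it) and "position" ([column, row] in pixels, amid what is visible of it).
- finder.mark_of(label, camera): "position" ([column, row] in pixels: a listed point, or the origin of a listed thing).
The state is a dict: "time": time; "joint_positions": joint angles; "joint_velocities": joint speeds; "joint_efforts": joint torques, N m; "eef_pos": TCP position; "ee_rot": TCP orientation; "force": force on the tool from outside, world axes, zero at the start; "wrist_torque": the same for the moment, N m; "grip_width": finger opening in mm.
Only numpy, scipy, OpenCV 4.12 (cv2) and the standard library are available. Lean on these libraries where they do the work, as an engineer would, in place of code of your own. Each camera call takes 0.05 s, during which the arm holds its last target.

TASK

Take the burr rack by its grip, keep it upright and hang its bar on the two hooks of the stand. Ease it down past the spring keepers until both ends of the bar sit fully on the bottom of their hooks; make sure of both while you still hold it, then let go. Press gently, never harder than 30 N on the hooks, and leave the other things on the bench where they are.

Things in the scene. Friction and masses are not known exactly. Their poses are not given: they have to be found in the camera images.
- rack_grip (a point): Centre of the grip of the loose burr rack: a dark wooden block 16 mm thick (x), 40 mm wide (y), 26 mm high, over the middle of the rack's bar, 24 mm above the bar's axis and 109 mm above the rack's underside. Right under the grip is a steel shoulder, 36 mm deep (x), 44 mm wide, its top 13 mm below this point: fingertips cannot go lower. Axes: x across the bar, y along it, z up.
- rack: The burr rack, 0.34 to 0.50 kg: a wooden block 48x144x34 mm with small burrs in its top and, on two thin uprights 55 mm either side of the middle, a bar and a grip above. It stands on the bench on its block. Origin at the middle of its underside; x across the bar, y along it, z up. It is the same turned by half a turn.
- rack_bar (a point): Middle of the rack's bar, on its axis, 85 mm above the underside: a round steel bar, 10 mm thick, 240 mm long along the rack's y, with 16 mm collars (4 mm thick) at its ends.
- stand: The fixed hanging stand with two hooks: base plate 100x220x12 mm, two square posts 172 mm tall at x = +40 mm, y = +-90 mm. Origin at the middle of the underside; x away from its front, y to its left, z up. The rail that carries the hooks is clamped 0 to 26 mm above its lowest setting, and each hook 0 to 8 mm more, left and right apart. These heights are NOT reported.
- stand_mid (a point): Point of the stand midway between the two hooks, 100 mm above the bench: the height of the bottoms of both hooks if set lowest. It is fixed to the stand and does not follow the hooks' own heights. Axes as the stand's; the hooks lie 90 mm either side along y.
- left_low (a point): Where the bottom of the left hook (+y) is if set lowest; the hook itself is 0 to 34 mm higher. A hook is an open-topped steel trough, 14 mm long (y) and 13 mm wide (x) inside, centred on x = 0; walls upright to 27 mm above its bottom, then a mouth flared at 45 degrees to about 32 mm, ending 39 mm above the bottom. The bottom is rigid: there the force climbs steeply.
- right_low (a point): The same for the right hook (-y). In each trough a spring keeper, a free-turning steel roller of 8 mm radius, axis 15 mm above the bottom, sticks out of the rear wall to the middle. The bar going down pushes it back about 3.5 mm, slips under, and it springs out over the bar. The rack's weight is not enough: getting both ends past takes about 4 to 8 N of push on top of it.
- tin_round: Bystander, to be left alone: round pressed tin, 69 mm across, 25 mm high; origin at the middle of its underside.
- glue_bottle: Bystander, to be left alone: white glue bottle with a yellow cap, 48 mm across, 125 mm high; origin at the middle of its underside.
- solder_spool: Bystander, to be left alone: small spool of wire lying flat, 51 mm across, 24 mm high; origin at the middle of its underside.
- loupe: Bystander, to be left alone: small black eye loupe, 34 mm across, 26 mm high; origin at the middle of its underside.
- side_cutter: Bystander, to be left alone: side-cutting pliers lying flat, 134x45x11 mm; origin at the middle of its underside.
- agate_green: Bystander, to be left alone: small oval stone, 27x16x9 mm; origin at the middle of its underside.

How it is judged:
By the outcome, as a careful person would: the job done as asked, in the order asked, and still so for the second after the job is handed in, with the robot touching nothing.
It also fails if it takes over 70 s, if anything falls off the work surface, if the arm or the gripper's body presses on something with over 40 N, if the wrist force passes 120 N, or if a joint passes its speed limit or range.

## Working session

There is one attempt and no reset: what is moved stays moved. The work goes in short steps, Python scripts to look and compute and a shell command to move; the robot and the scene stay as the last step left them, time stands still between calls to the robot, and variables do not carry over. Pictures are saved under pics/ and viewed, and the job is handed in when it is done.

```bash
ls; mkdir -p pics
cat > h.py <<'E'
import numpy as np, cv2
from bench import readout, optics, hand_in, finder
def grab(n,save=None):
    p,d=optics.grab_frame(n); c=optics.calibration(n)
    if save: cv2.imwrite('pics/'+save,p[:,:,::-1])
    return p,d,c
def w(c,u,v,z):
    K=np.array(c['mtx']); R=np.array(c['attitude']); t=np.array(c['xyz'])
    x=(u-K[0,2])/K[0,0]*z; y=(v-K[1,2])/K[1,1]*z
    return R@np.array([x,-y,-z])+t
def onz(c,u,v,h):
    a=w(c,u,v,0);b=w(c,u,v,1000); s=(h-a[2])/(b[2]-a[2]); return a+s*(b-a)
def proj(c,P):
    K=np.array(c['mtx']); R=np.array(c['attitude']); t=np.array(c['xyz'])
    q=R.T@(np.array(P)-t); x,y,z=q[0],-q[1],-q[2]
    return K[0,0]*x/z+K[0,2],K[1,1]*y/z+K[1,2],z
E
python3 - <<'E'
from h import *
np.set_printoptions(precision=2,suppress=True)
o=readout.get_obs(); print(o)
for n in ['side','top','wrist']:
    p,d,c=grab(n,n+'0.png'); print(n,c)
    if n=='wrist': continue
    for l in ['rack_grip','rack_bar','rack','stand','stand_mid','left_low','right_low']:
        for r in finder.mark_of(l,n)[:2]:
            u,v=r['position']; z=d[int(v),int(u)]; print(l,round(r['confidence'],2),u,v,z,w(c,u,v,z))
E
```

```text
pics
{'time': 0.0, 'joint_positions': array([-69.21,  26.84,  -0.66,  91.88,   0.35,  61.39,  -3.23]), 'joint_velocities': array([-0.07, -0.04, -0.01, -0.06,  0.03,  0.06, -0.04]), 'joint_efforts': array([ -0.  , -52.06,  -0.01, -24.37,  -0.06,   0.02,   0.  ]), 'eef_pos': array([256.44, 596.65, 213.66]), 'ee_rot': array([[-0.92,  0.39, -0.  ],
       [ 0.39,  0.92, -0.  ],
       [-0.  , -0.  , -1.  ]]), 'force': array([ 0.12, -0.32, -0.14]), 'wrist_torque': array([-0.02,  0.02,  0.01]), 'grip_width': 92.02391547868922}
side {'mtx': array([[433.27,   0.  , 325.63],
       [  0.  , 433.27, 240.58],
       [  0.  ,   0.  ,   1.  ]]), 'xyz': array([ 139.46, -801.86,  828.78]), 'attitude': array([[ 0.87,  0.32, -0.37],
       [-0.49,  0.57, -0.66],
       [-0.  ,  0.76,  0.65]])}
rack_grip 0.56 319.3 287.9 967.3409 [ 451.15 -214.66  118.04]
rack_bar 0.71 320.5 295.6 959.38416 [ 445.39 -230.45  110.95]
rack 0.74 320.7 320.3 1003.47687 [ 441.37 -236.81   34.58]
stand 0.95 274.8 222.4 1320.7257 [511.4  179.58  10.35]
stand_mid 0.9 270.9 197.2 1387.206 [545.33 280.81  30.38]
left_low 0.85 2
[... 518 characters left out ...]
.0787 [ 467.01 -464.87    2.42]
rack 0.9 366.1 271.1 1592.4238 [ 444.54 -201.81  119.7 ]
stand 0.97 232.1 246.9 1702.8667 [514.99 180.26  12.46]
stand_mid 0.64 223.4 242.0 1701.7719 [528.44 205.86  15.22]
left_low 0.91 193.1 242.4 1599.6914 [512.56 273.93 114.94]
left_low 0.21 319.1 236.5 1713.5156 [552.06 -73.19  11.64]
right_low 0.83 258.6 240.7 1582.8436 [518.91  92.93 135.99]
right_low 0.3 315.6 237.5 1708.9158 [548.3  -62.93  15.54]
wrist {'mtx': array([[352.73,   0.  , 316.48],
       [  0.  , 352.73, 243.5 ],
       [  0.  ,   0.  ,   1.  ]]), 'xyz': array([196.19, 624.57, 384.27]), 'attitude': array([[ 0.4 , -0.89, -0.22],
       [ 0.92,  0.38,  0.1 ],
       [-0.  , -0.24,  0.97]])}
```

View pics/side0.png

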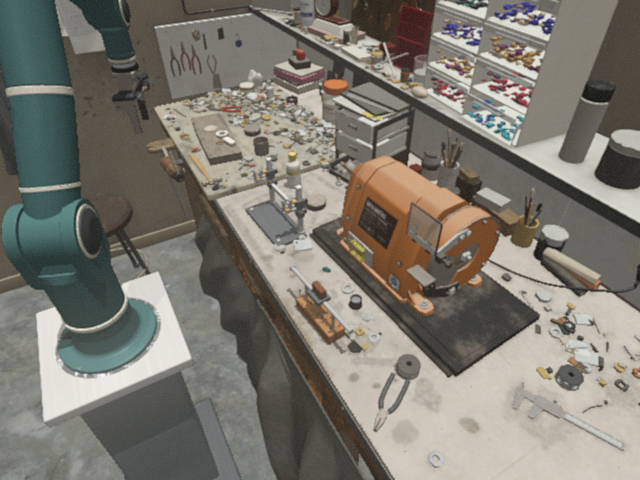

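View pics/top0.png

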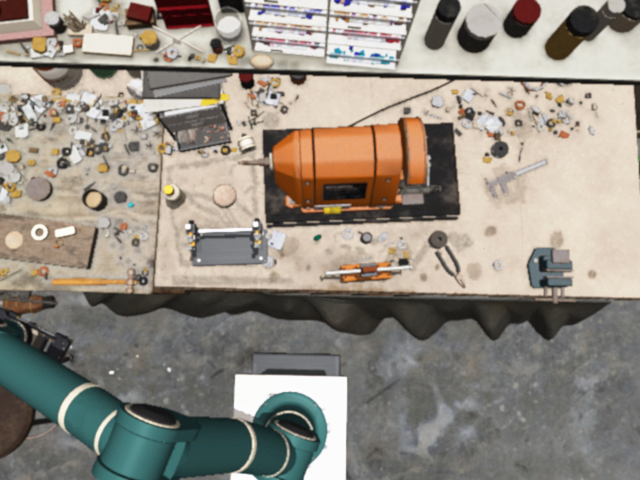

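View pics/wrist0.png

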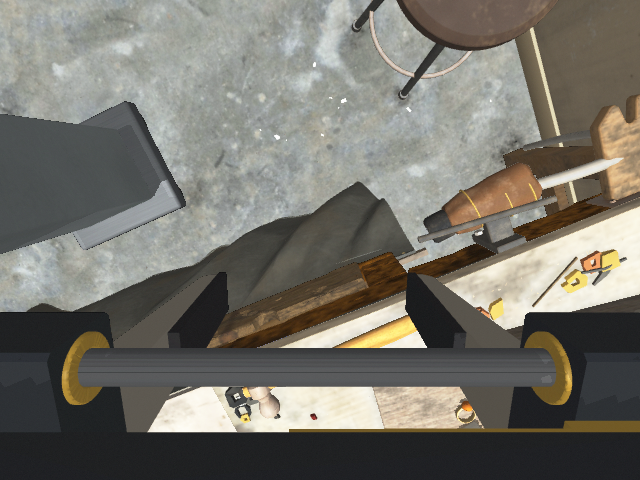

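The side picture shows the rack near (320,300) and the stand near (275,215). In the top picture the rack is at (368,271) and the stand at (228,245), with the motor close behind the rack. I'll zoom in next.

Run:
```python
import cv2,numpy as np
a=cv2.imread('pics/top0.png');b=cv2.imread('pics/side0.png')
x=np.vstack([cv2.resize(a[205:285,160:290],(800,492),interpolation=2)])
y=cv2.resize(a[220:295,300:480],(800,333),interpolation=2)
cv2.imwrite('pics/z1.png',x);cv2.imwrite('pics/z2.png',y)
cv2.imwrite('pics/z3.png',cv2.resize(b[160:260,230:340],(660,600),interpolation=2))
```

```text
(no output)
```

View pics/z1.png

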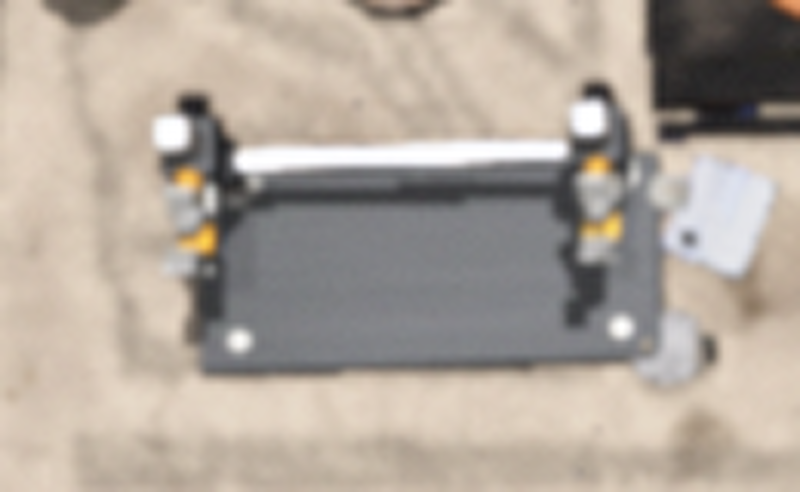

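View pics/z2.png

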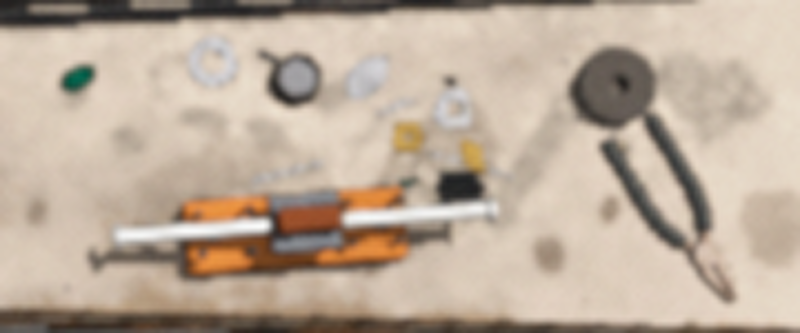

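View pics/z3.png

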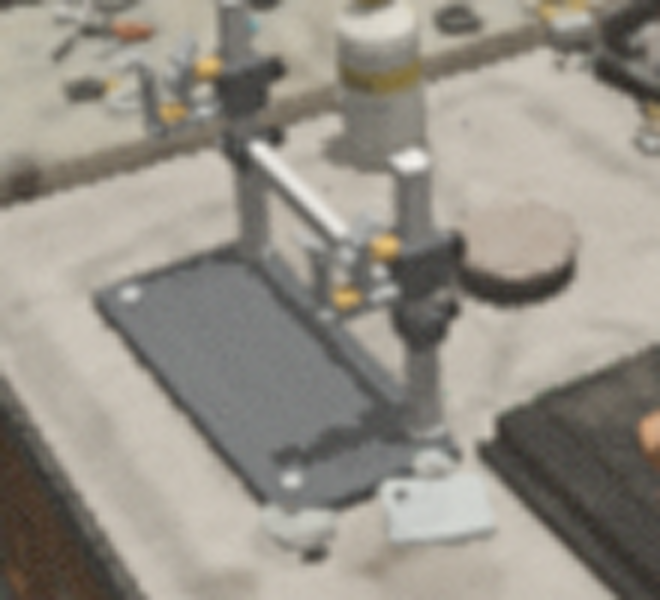

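Run:
```python
from h import *
np.set_printoptions(precision=1,suppress=True)
p,d,c=grab('top')
v,u=np.mgrid[0:480,0:640]
K=c['mtx'];R=c['attitude'];q=np.stack([(u-K[0,2])/K[0,0]*d,-(v-K[1,2])/K[1,1]*d,-d],-1)
P=q@np.array(R).T+c['xyz']; np.save('P.npy',P)
def sel(x0,x1,y0,y1,z0,z1):
    m=(d>0)&(P[...,0]>x0)&(P[...,0]<x1)&(P[...,1]>y0)&(P[...,1]<y1)&(P[...,2]>z0)&(P[...,2]<z1); return P[m]
b=sel(380,500,-340,-80,78,105); print('bar',len(b),b.min(0),b.max(0),b.mean(0)); k=np.polyfit(b[:,1],b[:,0],1); print(k,np.degrees(np.arctan(k[0])))
g=sel(380,500,-340,-80,115,135); print('grip',len(g),g.min(0),g.max(0),g.mean(0))
for lo,hi in[(60,260+60),]:
    s=sel(430,620,50,320,165,200); print('post',len(s)); 
    for yc in (90,270):
        t=s[abs(s[:,1]-yc)<40]; print(len(t), t.mean(0) if len(t) else '')
s=sel(430,620,50,320,5,20); xy=s[:,:2].astype(np.float32); print('plate',len(s),cv2.minAreaRect(xy),s[:,2].mean())
s=sel(430,560,50,320,80,165)
for yc in (90,270):
    t=s[abs(s[:,1]-yc)<40]; print(len(t), t.min(0),t.max(0))
```

```text
bar 377 [ 432.7 -329.9   79.1] [469.8 -92.8 104.8] [ 451.7 -211.4   91.7]
[ -0.1 431. ] -5.598606763443141
grip 83 [ 444.6 -231.4  115.6] [ 461.9 -192.5  132.4] [ 452.  -211.   122.1]
post 59
32 [559.6  99.3 173.2]
27 [548.8 277.7 172.4]
plate 2772 ((525.3255615234375, 184.75155639648438), (269.4296569824219, 189.3437042236328), 89.86360168457031) 11.750012163084746
153 [501.8  87.1  80.4] [559.8 128.  159.7]
247 [491.5 230.1  80.3] [559.5 289.3 161.3]
```

Run:
```python
from h import *
np.set_printoptions(precision=0,suppress=True,linewidth=150)
P=np.load('P.npy')
def mx(x0,x1,y0,y1):
    m=(P[...,0]>x0)&(P[...,0]<x1)&(P[...,1]>y0)&(P[...,1]<y1); return P[m][:,2].max() if m.any() else -1
for x in range(380,820,20): print(x,np.array([mx(x,x+20,y,y+20) for y in range(-300,400,20)]))
o=readout.get_obs()
R=o['ee_rot']; print(R.T@(np.array([452,-211,260])-o['eef_pos']), np.degrees(np.arctan2(R[1,0],R[0,0])))
```

```text
380 [ 5.  6.  3.  7. 10.  7.  3. 10.  8.  5.  6.  5.  5.  4.  9.  8. 10.  8.  6.  7.  2.  6.  7.  6.  4.  9.  3.  5.  4.  8.  4.  2.  1.  4.  6.]
400 [13.  6.  8. 11.  7.  7.  9.  9.  9. 13.  9.  9. 13. 14.  9. 14. 10. 12.  9.  8. 10.  6.  9. 13. 10. 12.  9. 10.  9. 13.  9.  9.  8. 10. 11.]
420 [ 37.  41.  39.  99. 106. 103.  60.  70.  90.  92. 104.  11.   8.  10.   8.   7.   9.  11.  10.  11.  10.  11.   8.  11.  12.  11.   9.  10.   9.
   8.   8.  10.  11.   9.   8.]
440 [ 95.  99.  96. 129. 130. 132.  94.  96.  98.  96.  99.   8.   9.   8.   9.   8.  11.  10.   9.  10.  10.   9.   9.   8.  10.   9.   9.   9.  15.
  14.   7.   6.  13.  13.   6.]
460 [ 95.  90.  83. 127. 103. 102.  61.  47.  23.   7.   8.  10.  10.  13.  12.  16.  14.  18.  23.  19.  21.  21.  17.  22.  22.  20.  20.  24.  19.
  20.  10.  10.  10.  17.  28.]
480 [ 23.  31.   9.   9.  12.  11.  10.   9.  10.  10.   9.   9.  12.  11.   8.   7.  11.  17.  22.  25.  19.  20.  24.  21.  22.  22.  22.  21. 161.
 161.   8.   8.   8.  10.  24.]
500 [ 15.  11.  13.  10.   7.  11.  12.  12.  10.   7.  13.  11.  10.  11.   8. 
[... 2133 characters left out ...]
275. 270. 268. 261. 244. 230. 195. 182.  11.   7.   9.   9.  11.   7.   8.   8.  12.
  11.   9.  11.  11.  11.  23.]
760 [280. 283. 281. 279. 281. 276. 277. 273. 275. 274. 274. 273. 272. 268. 269. 262. 242. 223.  25.  20.  12.   4.   5.   6.  10.  10.  11.  11.   9.
  14.  15.   9.  11.   8.  12.]
780 [279. 279. 278. 277. 278. 268. 272. 269. 268. 266. 266. 264. 261. 259. 257. 246. 224.  -1.  -1.  39.   8.   7.   7.  11.  11.  17.  12.   8.  29.
  35.  10.  30.  27.  41.  38.]
800 [270. 262. 264. 266. 265. 253. 256. 251. 251. 248. 247. 247. 243. 241. 239. 208.  -1.  -1.  36.  35.  24.  54.  55.  49.  14.  17.  15.  27.  33.
  34.  30.  31.  61.  38.  45.]
[-499. -665.  -45.] 156.7465367023692
```

```bash
python3 -m pendant '[-0.9,-0.4,-0.5,0,0,0.71,-0.9,-0.4,-0.5,0,0,0.71,-0.9,-0.4,-0.5,0,0,0.71,-0.9,-0.4,-0.5,0,0,0.71,-0.9,-0.4,-0.5,0,0,0.71,-0.9,-0.4,-0.5,0,0,0.71,-0.9,-0.4,-0.5,0,0,0.71,-0.9,-0.4,-0.5,0,0,0.71,-0.9,-0.4,-0.5,0,0,0.71,-0.9,-0.4,-0.5,0,0,0.71]'
```

```text
time: 1.73
eef_pos: [323.4, 525.0, 264.6]
ee_rot: [[-0.098, 0.995, 0.0], [0.995, 0.098, 0.0], [-0.0, 0.0, -1.0]]
force: [-0.4, -0.2, 0.7]
grip_width: 92.0
```

```bash
for i in 1; do python3 -m pendant '[-1,0.7,0,0,0,0,-1,0.7,0,0,0,0,-1,0.7,0,0,0,0,-1,0.7,0,0,0,0]'; done; python3 -m pendant '[-1,0.6,0,0,0,0,-1,0.6,0,0,0,0,-1,0.6,0,0,0,0,-1,0.6,0,0,0,0]'
```

```text
time: 2.07
eef_pos: [409.8, 424.7, 265.3]
ee_rot: [[-0.089, 0.996, 0.004], [0.996, 0.089, -0.003], [-0.003, 0.004, -1.0]]
force: [0.3, -1.4, -0.3]
grip_width: 91.9
time: 2.4
eef_pos: [484.0, 322.1, 266.6]
ee_rot: [[-0.079, 0.997, 0.007], [0.997, 0.079, -0.006], [-0.007, 0.007, -1.0]]
force: [0.5, -0.3, -0.5]
grip_width: 91.8
```

```bash
python3 -m pendant '[-1,0.1,-0.3,0,0,0,-1,0.1,-0.3,0,0,0,-1,0.1,-0.3,0,0,0,-1,0.1,-0.3,0,0,0,-1,0.1,-0.3,0,0,0,-1,0.1,-0.3,0,0,0]'
python3 - <<'E'
from h import *
np.set_printoptions(precision=1,suppress=True)
o=readout.get_obs(); print(o['time'],o['eef_pos'])
p,d,c=grab('wrist','w1.png'); print(c['xyz'])
for l in ['stand_mid','left_low','right_low','stand']:
    for r in finder.mark_of(l,'wrist')[:2]:
        u,v=r['position']; z=d[int(v),int(u)]; print(l,round(r['confidence'],2),u,v,z,w(c,u,v,z),onz(c,u,v,0 if l=='stand' else 100))
np.save('w1d.npy',d)
import pickle; pickle.dump(c,open('w1c.pkl','wb'))
E
```

```text
time: 2.9
eef_pos: [501.1, 224.5, 297.3]
ee_rot: [[-0.08, 0.997, 0.007], [0.997, 0.08, -0.005], [-0.006, 0.007, -1.0]]
force: [-0.0, -0.3, 0.1]
grip_width: 92.2
2.9 [501.1 224.5 297.3]
[495.5 293.7 466.2]
stand_mid 0.87 323.0 253.3 472.79773 [517.5 165.6  11.3] [513.2 190.6 100. ]
left_low 0.63 323.8 166.0 341.42966 [505.7 282.9 116.8] [506.1 282.3 100. ]
left_low 0.2 322.7 252.9 472.91214 [517.1 166.   11.1] [512.8 191.  100. ]
right_low 0.84 321.4 327.7 392.08472 [518.3 107.4 109.4] [518.9 102.5 100. ]
stand 0.97 319.7 230.1 464.3933 [510.4 197.   11.8] [510.8 194.5   0. ]
```

View pics/w1.png

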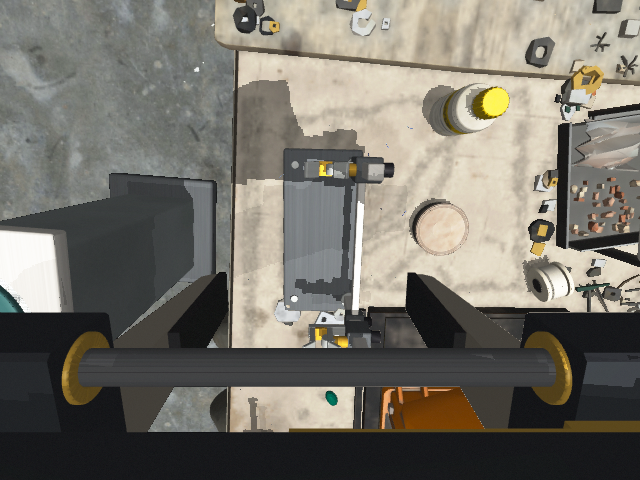

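Run:
```python
from h import *
import pickle
np.set_printoptions(precision=0,suppress=True,linewidth=220)
d=np.load('w1d.npy');c=pickle.load(open('w1c.pkl','rb'))
v,u=np.mgrid[0:480,0:640];K=c['mtx'];R=np.array(c['attitude'])
P=np.stack([(u-K[0,2])/K[0,0]*d,-(v-K[1,2])/K[1,1]*d,-d],-1)@R.T+c['xyz']
P[d==0]=np.nan
print(P[152:188:2,298:400:4,2]); print()
print(P[306:350:2,298:400:4,2])
p=cv2.imread('pics/w1.png')
cv2.imwrite('pics/z4.png',np.vstack([cv2.resize(p[150:190,290:400],(800,291),interpolation=2),cv2.resize(p[306:348,290:400],(800,305),interpolation=2)]))
m=(P[...,2]>165)&(P[...,2]<185)&(P[...,0]>530)&(P[...,0]<580)
for yc in(95,275):
    t=P[m&(abs(P[...,1]-yc)<30)]; print(len(t),t.mean(0) if len(t) else'')
```

```text
[[ 11.  11.  11.  13.  11.   9.  11.  12.  12.  11.  11.  12.  12.  12.  13.  11.  10.  -1.  -1.   0.  -1.  -2.  -1.   0.  -1.  -3.]
 [ 11.  11.  12.  11.  11.  10.   9.  11.  12.  12.  11.  12.  12.  13.   9.  10.  11.  -1.  -2.  -0.  -2.  -0.  -1.  -1.  -2.  -1.]
 [ 10.  13.  11.  12.  11.  11.  10.  12.  12.  12.  11.  13.  11.   9.   9.  10.  10.   1.  -1.  -1.  -1.   1.  -1.  -1.  -1.   0.]
 [ 10.  10.  11.  11.  10.  12.  12.  13.  12.  11.  12.  12.  12.  10. 121. 132. 134. 133. 133. 133. 133. 134.  -1.   0.  -0.  -0.]
 [ 12.  13.  12.  11.  11.  12.  11.  12.  12.  11.  12.  12.  11.  17. 124. 134. 133. 134. 133. 134. 135. 133.  -1.  -1.   1.  -1.]
 [ 12.  11. 154. 152. 149. 146. 116. 115. 116. 145. 146. 150. 112. 113. 123. 134. 133. 135. 134. 133. 135. 133.  -0.  -0.  -0.   0.]
 [ 15.  13. 155. 152. 149. 144. 117. 131. 135. 144. 149. 152. 154. 135. 133. 134. 137. 159. 170. 170. 171. 171. 121. 123.  -1.   1.]
 [ 13.   9. 153. 151. 148. 145. 117. 132. 138. 144. 148. 150. 155. 137. 136. 135. 137. 162. 172. 171. 173. 171. 126. 124.   0.  -1.]
 [ 12.  12. 155. 153. 148. 145. 115.
[... 3546 characters left out ...]
 28.  27.]
 [  0.  -2.  -0. 138. 137.   0. 132. 134. 137. 131. 131. 132. 131. 129. 136. 135. 136. 130. 130. 123. 122.  21.  27.  27.  27.  26.]
 [ -0.  -0.   0. 142. 142.  -0. 131. 134. 142. 131. 132.  nan 132. 130. 141. 140. 140. 140. 130. 120. 120.  21.  28.  27.  29.  28.]
 [ -1.  -2. 145. 143. 140.   0. 132. 135. 143. 145. 134. 133. 134. 130. 143. 144. 143. 146. 131.  20.  22.  22.  27.  27.  27.  27.]
 [ -0. 149. 149. 145. 142.  -1. 130. 135. 144. 146. 149. 133. 133. 130. 148. 149. 147. 148. 130.  21.  22.  21.  28.  25.  27.  28.]
 [397. 397. 396. 397. 398. 397. 397. 397. 397. 398. 397. 398. 398. 398. 397. 397. 397. 397. 398. 397. 397. 398. 397. 397. 397. 397.]]
0 
304 [547. 283. 171.]
```

View pics/z4.png

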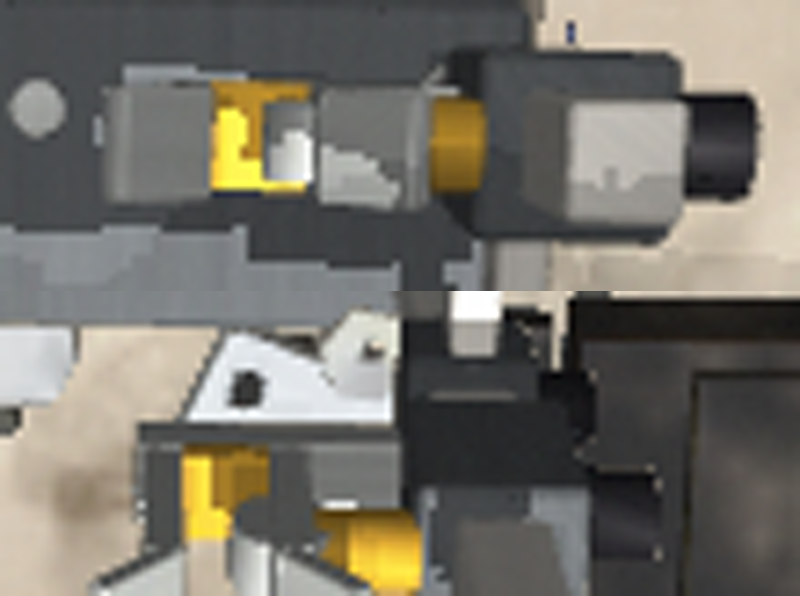

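Left hook (row 169): rim about z=155, roller top 139, floor about 116. Right hook (row 335), partly hidden: floor about 112, roller top about 135. I need a clear look at the right hook too.

```bash
cat >> h.py <<'E'
def cloud(d,c):
    v,u=np.mgrid[0:480,0:640];K=c['mtx'];R=np.array(c['attitude'])
    P=np.stack([(u-K[0,2])/K[0,0]*d,-(v-K[1,2])/K[1,1]*d,-d],-1)@R.T+c['xyz']
    P[d==0]=np.nan
    return P
E
python3 -m pendant '[-0.9,0.1,0,0,0,0,-0.9,0.1,0,0,0,0,-0.9,0.1,0,0,0,0,-0.9,0.1,0,0,0,0,-0.9,0.1,0,0,0,0,-0.9,0.1,0,0,0,0]'
python3 - <<'E'
from h import *
np.set_printoptions(precision=1,suppress=True,linewidth=220)
o=readout.get_obs(); print(o['time'],o['eef_pos'])
p,d,c=grab('wrist','w2.png')
for l in ['stand_mid','left_low','right_low']:
    for r in finder.mark_of(l,'wrist')[:1]:
        u,v=r['position']; print(l,round(r['confidence'],2),u,v,onz(c,u,v,100))
np.save('w2d.npy',d)
import pickle; pickle.dump(c,open('w2c.pkl','wb'))
for f in '12':
    P=cloud(np.load(f'w{f}d.npy'),pickle.load(open(f'w{f}c.pkl','rb')))
    b=P[(P[...,0]>600)&(P[...,0]<630)&(P[...,1]>150)&(P[...,1]<210)]; print('bench',np.nanmedian(b,0))
    for nm,cx,cy in (('L',506,282),('R',519,102)):
        m=(abs(P[...,0]-cx)<21)&(abs(P[...,1]-cy)<12); Q=P[m]
        if len(Q)<30: print(nm,'few');continue
        f1=Q[(Q[:,2]>143)]
        for a,b in((110,121),(121,126),(126,131),(131,136),(136,141),(143,148),(148,152),(152,158)):
            t=Q[(Q[:,2]>a)&(Q[:,2]<b)]; fr=t[t[:,0]<cx];re=t[t[:,0]>=cx]
            print(nm,a,b,'front',len(fr),fr.mean(0) if len(fr) else '','rear',len(re),re.mean(0)if len(re) else '')
        print('max z',np.sort(Q[:,2])[-8:], 'x range',Q[Q[:,2]>143][:,:2].min(0),Q[Q[:,2]>143][:,:2].max(0))
E
```

```text
time: 3.65
eef_pos: [517.9, 137.7, 297.2]
ee_rot: [[-0.084, 0.996, 0.006], [0.996, 0.084, -0.006], [-0.006, 0.006, -1.0]]
force: [-0.2, 0.8, -0.7]
grip_width: 91.8
3.65 [517.9 137.7 297.2]
stand_mid 0.93 317.4 170.0 [516.7 190.6 100. ]
left_low 0.92 314.5 73.1 [506.3 280.7 100. ]
right_low 0.84 311.7 253.7 [518.  101.8 100. ]
bench [615.1 180.7  -0.7]
L 110 121 front 80 [503.3 281.1 116.1] rear 54 [509.3 282.7 115.7]
L 121 126 front 0  rear 1 [514.  275.4 124.1]
L 126 131 front 2 [496.3 287.1 129.2] rear 0 
L 131 136 front 3 [497.  287.3 134.5] rear 33 [508.5 281.6 134. ]
L 136 141 front 0  rear 55 [511.6 281.4 137.8]
L 143 148 front 64 [498.7 280.5 146. ] rear 72 [515.5 281.7 146. ]
L 148 152 front 79 [494.6 280.  150.2] rear 86 [519.8 282.  150. ]
L 152 158 front 99 [490.2 279.8 153.6] rear 94 [523.7 281.7 153.7]
max z [155.3 155.3 155.3 155.5 155.7 155.8 155.8 155.9] x range [487.2 273.2] [526.6 288.8]
R 110 121 front 107 [513.5 103.  112.9] rear 61 [524.  106.6 113.7]
R 121 126 front 12 [508.6 107.4 123.5] rear 27 [525.6 107.5 123.8]
R 126 131 front 22 [513.2 104.8 128.2] rear 61
[... 948 characters left out ...]
30 [524.  281.4 153.8]
max z [155.6 155.6 155.6 155.7 155.7 155.7 155.7 156.3] x range [487.8 272.3] [527. 288.]
R 110 121 front 108 [514.1 102.1 112.8] rear 42 [523.6 106.4 113.4]
R 121 126 front 9 [508.1 107.2 124.3] rear 17 [525.1 107.3 123.9]
R 126 131 front 22 [513.1 103.2 129.1] rear 41 [531.4 106.8 129. ]
R 131 136 front 13 [510.3 105.3 133.5] rear 86 [526.2 103.2 133.3]
R 136 141 front 13 [508.7 105.2 138.8] rear 19 [525.9 102.3 139.1]
R 143 148 front 82 [506.3 101.1 145.5] rear 79 [529.9 102.2 145.6]
R 148 152 front 87 [501.6 100.4 149.7] rear 86 [534.8 102.4 149.7]
R 152 158 front 0  rear 0 
max z [151.5 151.5 151.6 151.7 151.7 151.8 151.9 152. ] x range [498.5  93.1] [537.9 108.9]
```

View pics/w2.png

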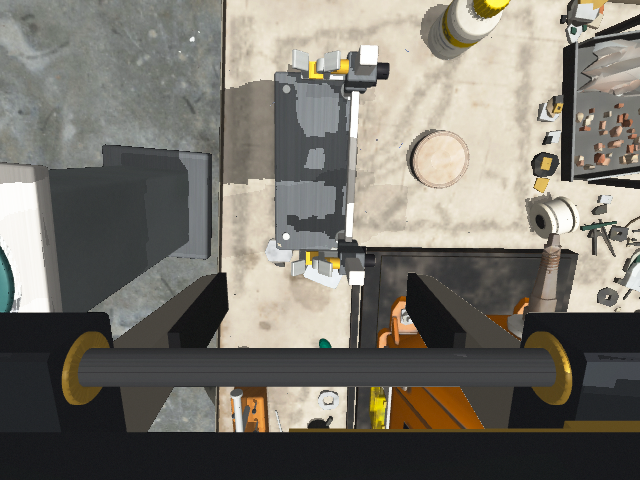

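Hook centres from the mouth flares: L (507.4, 280.2), floor about 116.7. R (518.2, 101.4), floor about 113. So the yaw is 3.46° and the left side is about 4 mm higher. Now to the rack.

```bash
python3 -m pendant '[-1,-0.25,0,0,0,0,-1,-0.25,0,0,0,0,-1,-0.25,0,0,0,0,-1,-0.25,0,0,0,0]'; python3 -m pendant '[-1,-0.25,0,0,0,0,-1,-0.25,0,0,0,0,-1,-0.25,0,0,0,0,-1,-0.25,0,0,0,0]';  python3 -m pendant '[-1,-0.4,0.2,0,0,0,-1,-0.4,0.2,0,0,0,-1,-0.4,0.2,0,0,0,-1,-0.4,0.2,0,0,0,-1,-0.4,0.2,0,0,0]'
python3 - <<'E'
from h import *
np.set_printoptions(precision=1,suppress=True,linewidth=220)
o=readout.get_obs(); print(o['time'],o['eef_pos'],o['joint_positions'])
p,d,c=grab('wrist','w3.png')
for l in ['rack_grip','rack_bar']:
    for r in finder.mark_of(l,'wrist')[:1]:
        u,v=r['position']; print(l,round(r['confidence'],2),u,v,onz(c,u,v,109))
P=cloud(d,c)
for a,b in((80,96),(115,130)):
    t=P[(P[...,2]>a)&(P[...,2]<b)&(abs(P[...,0]-452)<40)&(abs(P[...,1]+211)<140)]; print(a,len(t),t.mean(0),t.min(0),t.max(0),np.median(t,0)); k=np.polyfit(t[:,1],t[:,0],1); print(np.degrees(np.arctan(k[0])), np.polyval(k,-211))
E
```

```text
time: 4.18
eef_pos: [500.8, 30.8, 298.3]
ee_rot: [[-0.077, 0.997, 0.007], [0.997, 0.077, -0.007], [-0.008, 0.006, -1.0]]
force: [0.5, 0.5, 0.1]
grip_width: 92.0
time: 4.52
eef_pos: [483.0, -75.1, 299.5]
ee_rot: [[-0.07, 0.998, 0.008], [0.998, 0.07, -0.008], [-0.009, 0.007, -1.0]]
force: [0.6, -0.5, -0.7]
grip_width: 92.0
time: 4.93
eef_pos: [450.5, -177.6, 279.9]
ee_rot: [[-0.069, 0.998, 0.008], [0.998, 0.069, -0.008], [-0.008, 0.007, -1.0]]
force: [0.2, 0.1, 0.6]
grip_width: 91.7
4.9333 [ 450.5 -177.6  279.9] [-18.1   5.9  38.7 112.4  -3.9  62.5  26.1]
rack_grip 0.88 314.1 256.4 [ 453.5 -207.7  109. ]
rack_bar 0.94 310.9 246.3 [ 449.6 -197.5  109. ]
80 2205 [ 449.9 -194.3   90.2] [ 431.2 -324.9   81.1] [470.6 -87.6  96. ] [ 447.8 -188.1   89.3]
-5.718834005198968 451.5757239308222
115 642 [ 451.1 -206.1  121.2] [ 441.5 -227.3  115.1] [ 460.5 -186.9  124.2] [ 451.1 -206.1  121.4]
-5.1623705843306364 451.57596841265615
```

View pics/w3.png

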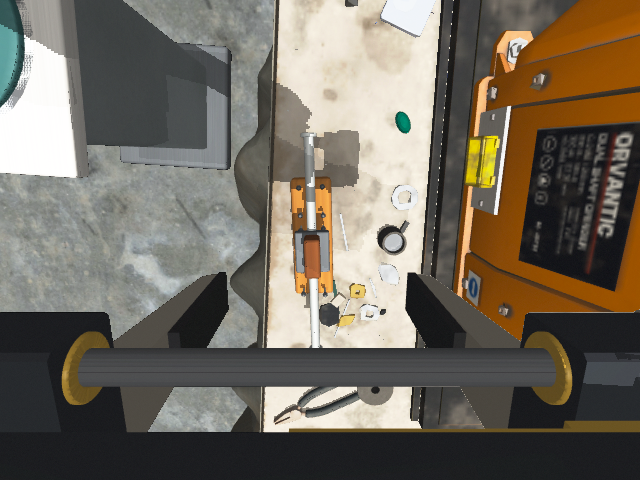

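```bash
python3 -m pendant '[-0.27,-0.026,0.9,0.005,0.006,-0.02,-0.27,-0.026,0.9,0.005,0.006,-0.02,-0.27,-0.026,0.9,0.005,0.006,-0.02,-0.27,-0.026,0.9,0.005,0.006,-0.02,-0.27,-0.026,0.9,0.005,0.006,-0.02,-0.27,-0.026,0.9,0.005,0.006,-0.02]' 0
cat > go.py <<'E'
import sys
from h import *
from scipy.spatial.transform import Rotation as Ro
# go.py x y z yawx(deg) roll(deg, left end up): print rows fraction needed
x,y,z,a,r=map(float,sys.argv[1:6])
o=readout.get_obs();R=o['ee_rot'];t=np.radians(a)
X=np.array([np.cos(t)*np.cos(np.radians(r)),np.sin(t)*np.cos(np.radians(r)),np.sin(np.radians(r))])
Y=np.array([np.sin(t),-np.cos(t),0]); T=np.stack([X,Y,np.cross(X,Y)],1)
print('t',o['time'],'pos',o['eef_pos'].round(1),'F',o['force'].round(1),'T',o['wrist_torque'].round(2),'w',round(o['grip_width'],1))
print('shift',(R.T@(np.array([x,y,z])-o['eef_pos'])/100).round(4),'turn',(Ro.from_matrix(R.T@T).as_rotvec()/1.5).round(4))
E
python3 go.py 451.1 -206.1 99 95.65 0
```

```text
time: 5.58
eef_pos: [453.1, -202.9, 192.0]
ee_rot: [[-0.105, 0.994, 0.002], [0.994, 0.105, 0.0], [0.0, 0.002, -1.0]]
force: [0.1, 0.1, -0.1]
grip_width: 54.2
t 5.5833 pos [ 453.1 -202.9  192. ] F [ 0.1  0.1 -0.1] T [-0.09  0.07  0.03] w 54.2
shift [-0.0294 -0.0249  0.9298] turn [ 0.0016 -0.0001  0.0044]
```

```bash
python3 -m pendant '[-0.03,-0.025,0.4,0.002,0,0.004,-0.03,-0.025,0.7,0.002,0,0.004,-0.03,-0.025,0.8,0.002,0,0.004,-0.03,-0.025,0.86,0.002,0,0.004,-0.03,-0.025,0.88,0.002,0,0.004,-0.03,-0.025,0.88,0.002,0,0.004]';python3 go.py 451.1 -206.1 99 95.65 0
python3 - <<'E'
from h import *
p,d,c=grab('side')
cv2.imwrite('pics/s1.png',cv2.resize(p[230:370,230:410,::-1],(770,600),interpolation=2))
p,d,c=grab('wrist','w4.png')
E
```

```text
time: 6.08
eef_pos: [452.2, -206.3, 105.2]
ee_rot: [[-0.099, 0.995, 0.001], [0.995, 0.099, -0.0], [-0.0, 0.001, -1.0]]
force: [1.1, -0.5, -0.2]
grip_width: 45.8
t 6.0833 pos [ 452.2 -206.3  105.2] F [ 1.1 -0.5 -0.2] T [-0.07  0.06 -0.  ] w 45.8
shift [ 0.0034 -0.0112  0.0621] turn [0.0009 0.0003 0.0007]
```

View pics/w4.png

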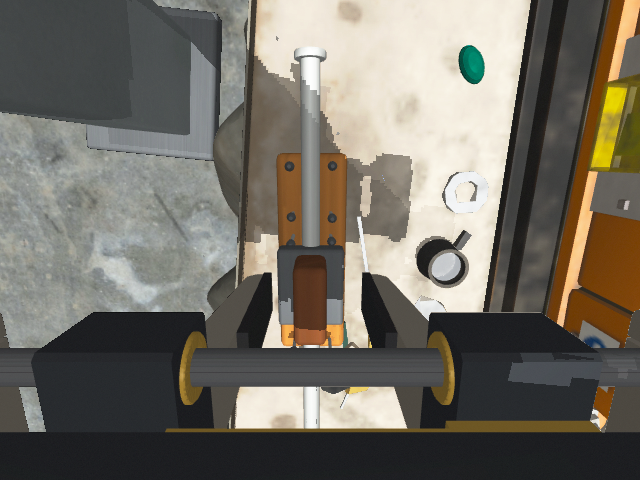

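View pics/s1.png

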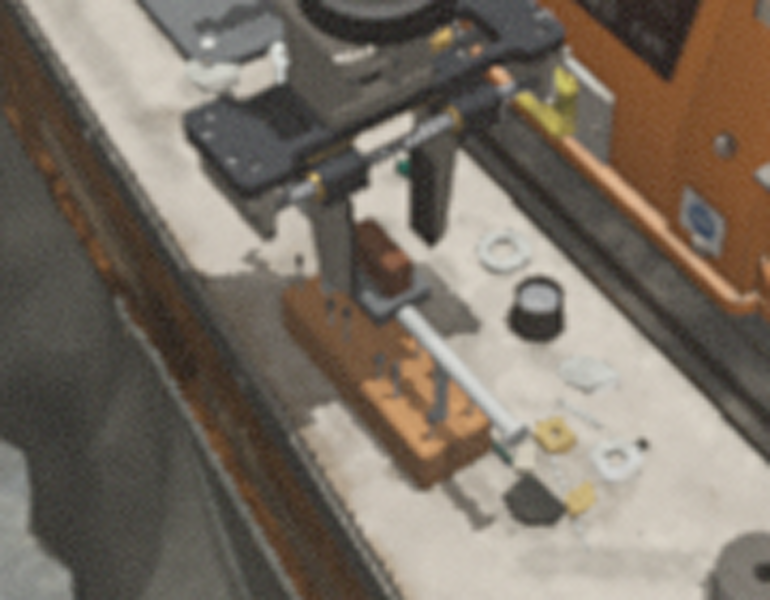

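Run:
```python
from h import *
np.set_printoptions(precision=1,suppress=True,linewidth=220)
p,d,c=grab('wrist');P=cloud(d,c)
t=P[240:346,285:335].reshape(-1,3);t=t[(t[:,2]>117)&(t[:,2]<126)];print(len(t),t.mean(0),t.min(0),t.max(0))
K=t
s=P[240:346,270:350].reshape(-1,3); s=s[(s[:,2]>90)&(s[:,2]<101)]; print('shoulder',len(s),np.median(s,0),s.min(0),s.max(0))
```

```text
2607 [ 450.2 -206.7  121.1] [ 441.  -227.9  117. ] [ 459.9 -187.9  123.4]
shoulder 2821 [ 451.4 -203.1   95.4] [ 430.7 -245.2   90. ] [ 469.8 -184.9  101. ]
```

```bash
python3 -m pendant '[0,-0.016,0.03,0.001,0,0.0007,0,-0.016,0.055,0.001,0,0.0007,0,-0.016,0.062,0.001,0,0.0007,0,-0.016,0.062,0.001,0,0.0007]';python3 go.py 450.5 -206.7 99 95.65 0
```

```text
time: 6.57
eef_pos: [450.5, -206.5, 99.0]
ee_rot: [[-0.098, 0.995, 0.0], [0.995, 0.098, -0.0], [-0.0, 0.0, -1.0]]
force: [-0.1, -0.1, 0.0]
grip_width: 45.7
t 6.5667 pos [ 450.5 -206.5   99. ] F [-0.1 -0.1  0. ] T [-0.04  0.01 -0.03] w 45.7
shift [-0.0016  0.      0.0004] turn [ 0.0002  0.0003 -0.0002]
```

```bash
python3 -m pendant '[0,0,0,0,0,0,0,0,0,0,0,0,0,0,0,0,0,0,0,0,0,0,0,0,0,0,0,0,0,0,0,0,0,0,0,0,0,0,0,0,0,0,0,0,0,0,0,0]' -1;python3 go.py 450.5 -206.7 99 95.65 0
```

```text
time: 7.23
eef_pos: [450.2, -206.5, 98.9]
ee_rot: [[-0.098, 0.995, -0.0], [0.995, 0.098, -0.0], [-0.0, -0.0, -1.0]]
force: [0.2, 0.3, -0.2]
grip_width: 15.6
t 7.2333 pos [ 450.2 -206.5   98.9] F [ 0.2  0.3 -0.2] T [-0.12  0.24  0.03] w 15.6
shift [-0.0026  0.0029 -0.001 ] turn [-0.0002  0.0001 -0.0002]
```

```bash
python3 -m pendant '[0,0,-0.1,0,0,0,0,0,-0.3,0,0,0,0,0,-0.6,0,0,0,0,0,-0.9,0,0,0,0,0,-1,0,0,0,0,0,-1,0,0,0]';python3 go.py 480 -100 280 93.46 0
python3 - <<'E'
from h import *
p,d,c=grab('wrist','w5.png')
E
```

```text
time: 7.73
eef_pos: [451.9, -206.9, 201.3]
ee_rot: [[-0.098, 0.995, 0.005], [0.995, 0.098, -0.001], [-0.001, 0.005, -1.0]]
force: [0.8, 0.6, -4.1]
grip_width: 16.0
t 7.7333 pos [ 451.9 -206.9  201.3] F [ 0.8  0.6 -4.1] T [ 0.   -0.02  0.01] w 16.0
shift [ 1.0352  0.3893 -0.7865] turn [0.0035 0.0007 0.0255]
```

View pics/w5.png

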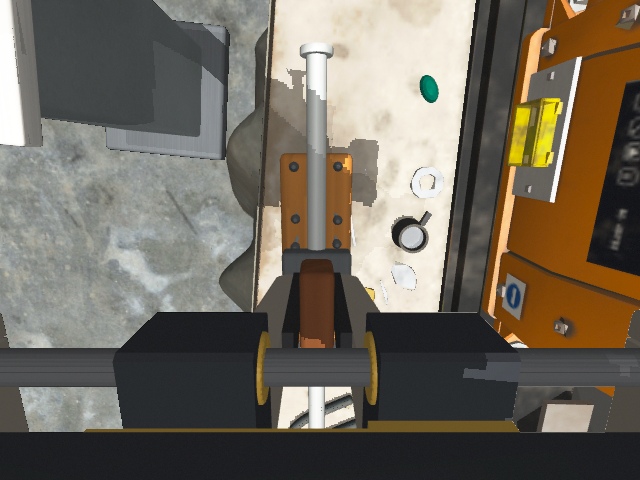

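The rack is held straight (bar vertical in the image at column 316, grip between the pads) and weighs about 4 N. Next I carry it up and across.

```bash
python3 -m pendant '[0.2,0.1,-0.4,0,0,0,0.6,0.25,-0.8,0.002,0,0.01,0.9,0.38,-0.85,0.003,0,0.02,1,0.4,-0.85,0.003,0,0.025,1,0.4,-0.85,0.003,0,0.025]';python3 -m pendant '[0.4,0.1,0,0,0,0,0.8,0.15,0,0,0,0,1,0.2,0,0,0,0,1,0.2,0,0,0,0]'; python3 go.py 512.8 191.2 275 93.46 0
```

```text
time: 8.2
eef_pos: [481.5, -96.7, 283.5]
ee_rot: [[-0.07, 0.998, -0.003], [0.998, 0.07, 0.002], [0.003, -0.003, -1.0]]
force: [-0.3, 0.9, -5.9]
grip_width: 15.6
time: 8.53
eef_pos: [493.6, 11.2, 280.9]
ee_rot: [[-0.079, 0.997, -0.008], [0.997, 0.079, 0.004], [0.005, -0.008, -1.0]]
force: [-1.0, -0.7, -4.1]
grip_width: 15.8
t 8.5333 pos [493.6  11.2 280.9] F [-1.  -0.7 -4.1] T [-0.04  0.07  0.01] w 15.8
shift [1.7792 0.3342 0.0649] turn [-0.0051 -0.003   0.0124]
```

```bash
python3 -m pendant '[0.4,0.1,0,-0.005,-0.003,0.01,0.8,0.15,0,-0.005,-0.003,0.012,1,0.2,0,-0.005,-0.003,0.012,1,0.2,0,-0.005,-0.003,0.012]';python3 go.py 512.8 191.2 275 93.46 0
```

```text
time: 8.87
eef_pos: [504.4, 118.9, 278.4]
ee_rot: [[-0.07, 0.998, -0.004], [0.998, 0.07, 0.001], [0.001, -0.004, -1.0]]
force: [-0.2, -0.5, -4.2]
grip_width: 15.7
t 8.8667 pos [504.4 118.9 278.4] F [-0.2 -0.5 -4.2] T [-0.13  0.14  0.01] w 15.7
shift [0.7154 0.1346 0.0338] turn [-0.0027 -0.0007  0.0064]
```

```bash
python3 -m pendant '[0.4,0.08,0,-0.003,-0.001,0.006,0.65,0.12,0,-0.003,-0.001,0.006,0.72,0.135,0,-0.003,-0.001,0.006,0.72,0.135,0,-0.003,-0.001,0.006,0.72,0.135,0,-0.003,-0.001,0.006,0.72,0.135,0,-0.003,-0.001,0.006]';python3 go.py 512.8 191.2 190 93.46 1.27;  python3 - <<'E'
from h import *
np.set_printoptions(precision=1,suppress=True,linewidth=220)
p,d,c=grab('wrist','w6.png')
P=cloud(d,c)
np.save('w6P.npy',P)
p,d,c=grab('side'); cv2.imwrite('pics/s2.png',cv2.resize(p[130:270,210:370,::-1],(680,595),interpolation=2))
E
```

```text
time: 9.37
eef_pos: [512.6, 189.1, 277.2]
ee_rot: [[-0.058, 0.998, -0.001], [0.998, 0.058, -0.002], [-0.002, -0.001, -1.0]]
force: [1.2, -0.1, -3.8]
grip_width: 15.9
t 9.3667 pos [512.6 189.1 277.2] F [ 1.2 -0.1 -3.8] T [-0.08  0.08 -0.01] w 15.9
shift [0.0226 0.0044 0.8724] turn [-0.001   0.0163 -0.0013]
```

View pics/w6.png

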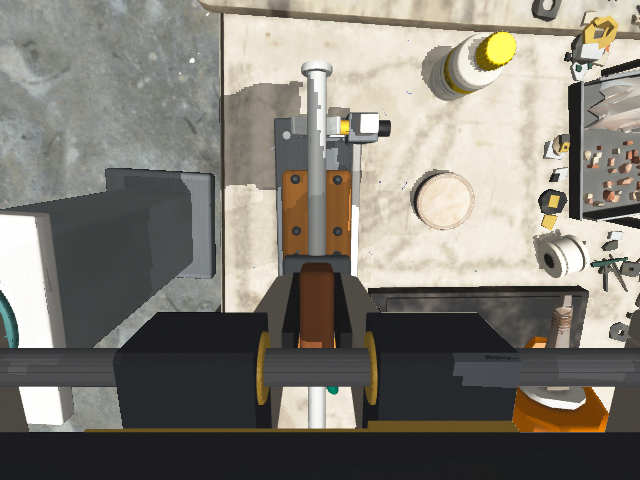

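View pics/s2.png

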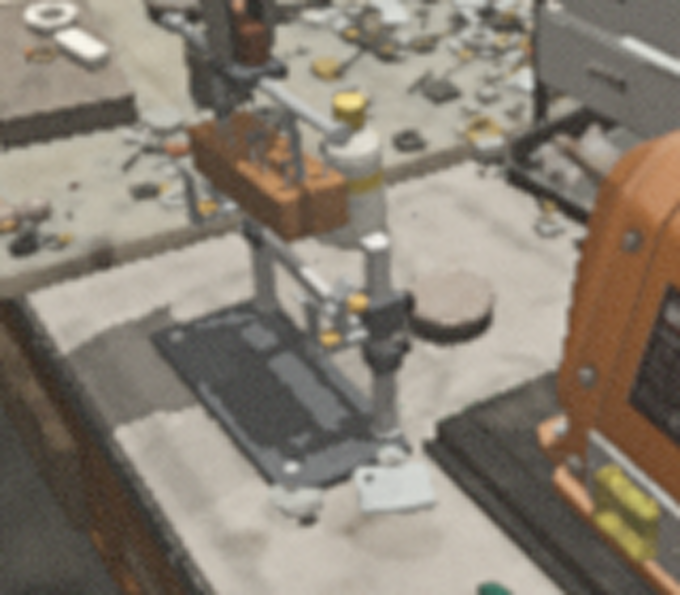

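The rack is over the stand in both pictures. I'll check the bar line against the tool in this depth picture.

```bash
cat > bar.py <<'E'
from h import *
np.set_printoptions(precision=2,suppress=True,linewidth=220)
def bar(P,o,lo=-8,hi=10):
    # bar fit in tool coordinates
    R=o['ee_rot']; Q=(P.reshape(-1,3)-o['eef_pos'])@R
    h=-Q[:,2]  # up
    m=(Q[:,0]>25)&(Q[:,0]<112)&(abs(Q[:,1])<7)&(h>-25)&(h<-3)
    Q=Q[m]
    rows=[]
    for a in range(25,112,6):
        t=Q[(Q[:,0]>=a)&(Q[:,0]<a+6)]
        if len(t)>5: rows.append((t[:,0].mean(), (t[:,1].min()+t[:,1].max())/2, np.sort(-t[:,2])[-max(3,len(t)//3):].mean()))
    r=np.array(rows); print('bar y(tool) fit',np.polyfit(r[:,0],r[:,1],1),'top height fit',np.polyfit(r[:,0],r[:,2],1)); print(r[::3])
if __name__=='__main__':
    o=readout.get_obs(); p,d,c=grab('wrist'); bar(cloud(d,c),o)
E
python3 bar.py
```

```text
bar y(tool) fit [-0.01  1.62] top height fit [-0.11 -9.98]
[[ 27.99   1.33 -12.78]
 [ 46.03   1.34 -14.88]
 [ 63.97   1.06 -17.13]
 [ 81.99   1.07 -19.19]
 [100.     1.09 -21.27]]
```

Run:
```python
from h import *
from bar import bar
np.set_printoptions(precision=3,suppress=True,linewidth=220)
o=readout.get_obs(); p,d,c=grab('wrist'); P=cloud(d,c)
R=o['ee_rot'];Q=(P-o['eef_pos'])@R
# block strips, image columns 290-305 & 332-345
for cs in ((288,303),(332,346)):
    t=Q[180:245,cs[0]:cs[1]].reshape(-1,3); t=t[(-t[:,2]<-50)&(-t[:,2]>-85)]; print('block',len(t),np.polyfit(t[:,0],-t[:,2],1))
b=P[60:110,420:440].reshape(-1,3);print('bench near',np.median(b,0))
b=P[250:280,440:500].reshape(-1,3);print('bench',np.median(b,0))
t=Q[270:300,303:330].reshape(-1,3); t=t[-t[:,2]>10]; print('grip top',len(t),np.polyfit(t[:,0],-t[:,2],1))
# same on side & top cameras : bar ends height
for n in('top','side'):
    p,d,c=grab(n); P=cloud(d,c); Q=((P-o['eef_pos'])@R).reshape(-1,3)
    m=(abs(Q[:,1])<7)&(-Q[:,2]>-35)&(-Q[:,2]<8)&(abs(Q[:,0])>45)&(abs(Q[:,0])<114); t=Q[m]; print(n,len(t),np.polyfit(t[:,0],-t[:,2],1))
    for a,b in((-114,-80),(-80,-45),(45,80),(80,114)):
        s=t[(t[:,0]>a)&(t[:,0]<b)]; print(a,len(s),np.median(-s[:,2]) if len(s) else '')
```

```text
block 892 [ -0.135 -65.253]
block 838 [ -0.012 -68.642]
bench near [nan nan nan]
bench [nan nan nan]
grip top 807 [-0.219 23.446]
top 103 [ -0.148 -13.043]
-114 50 1.3836402795339007
-80 53 -2.444163357957895
45 0 
80 0 
side 126 [ -0.09  -15.259]
-114 28 0.018498352013722436
-80 53 -8.887260689752457
45 20 -19.422774333525286
80 25 -23.36452668439073
```

The rack has swung in the pads by about 6.8° (left end low), seen consistently in the wrist and side depth. I'll turn the tool to level it with the hooks, and move slowly from here.

```bash
python3 go.py 512.3 192.2 275 93.46 8
```

```text
t 9.6667 pos [512.9 190.9 278.5] F [ 0.3 -0.1 -4. ] T [-0.    0.04 -0.02] w 15.8
shift [ 0.013  -0.005   0.0354] turn [ 0.0004  0.0932 -0.0003]
```

```bash
python3 -m pendant '[0,-0.005,0,0,0.01,0,0,-0.005,0,0,0.02,0,0,-0.005,0,0,0.03,0,0,-0.005,0.01,0,0.04,0,0.01,-0.005,0.02,0,0.05,0,0.01,-0.005,0.02,0,0.06,0,0.01,-0.005,0.03,0,0.07,0,0.01,-0.005,0.03,0,0.08,0,0.01,-0.005,0.03,0,0.09,0,0.01,-0.005,0.03,0,0.093,0,0.01,-0.005,0.03,0,0.093,0]'; python3 go.py 512.3 192.2 275 93.46 8; python3 bar.py;  python3 - <<'E'
from h import *
np.set_printoptions(precision=3,suppress=True,linewidth=220)
o=readout.get_obs()
for n in('wrist','top','side'):
    p,d,c=grab(n); P=cloud(d,c)
    if n=='wrist':
        cv2.imwrite('pics/w7.png',p[:,:,::-1])
    e=np.array([-0.0604,.9982,0]); f=np.array([.9982,.0604,0])
    Q=(P-o['eef_pos']).reshape(-1,3); Q=np.stack([Q@e,Q@f,Q[:,2]],1)
    for a,b in((-114,-80),(-80,-45),(25,45),(45,80),(80,114)):
        s=Q[(Q[:,0]>a)&(Q[:,0]<b)&(abs(Q[:,1])<8)&(Q[:,2]>-30)&(Q[:,2]<10)]; print(n,a,len(s),np.median(s,0) if len(s) else '', np.sort(s[:,2])[-len(s)//3:].mean() if len(s)>3 else '')
    s=Q[(abs(Q[:,0])>112)&(abs(Q[:,0])<130)&(abs(Q[:,1])<12)&(Q[:,2]>-30)&(Q[:,2]<10)]; print('ends',s.min(0) if len(s) else '',s.max(0) if len(s) else '')
E
```

```text
time: 10.58
eef_pos: [512.5, 191.4, 275.6]
ee_rot: [[-0.059, 0.998, -0.008], [0.989, 0.059, 0.139], [0.139, 0.001, -0.99]]
force: [-0.4, 0.4, -4.1]
grip_width: 15.8
t 10.5833 pos [512.5 191.4 275.6] F [-0.4  0.4 -4.1] T [-0.36 -0.02 -0.  ] w 15.8
shift [ 0.0071 -0.0011  0.0066] turn [ 0.0006  0.     -0.0008]
bar y(tool) fit [-0.    1.36] top height fit [ -0.11 -10.36]
[[ 27.98   1.25 -13.13]
 [ 45.98   1.25 -15.3 ]
 [ 63.92   0.97 -17.45]
 [ 81.91   0.97 -19.61]
 [ 99.95   1.25 -21.85]]
wrist -114 75 [-81.292   0.879 -12.906] -11.856606172111029
wrist -80 671 [-68.525   0.905 -12.25 ] -11.235967199323566
wrist 25 680 [ 35.146   1.535 -10.103] -9.069893739157859
wrist 45 1249 [63.241  1.059 -9.598] -8.511526836549534
wrist 80 1482 [99.456  1.096 -8.786] -7.13584471968903
ends [112.002  -6.646 -17.17 ] [115.859   8.841  -2.868]
top -114 54 [-96.684   2.033 -11.343] -7.780513683383201
top -80 34 [-68.57    3.431 -11.802] -8.11937798513217
top 25 0  
top 45 37 [67.553  1.326 -8.534] -4.742836960159502
top 80 58 [97.387  1.855 -7.581] -4.210049448306222
ends [-125.882   -2.991  -19.168] [112.852  10.2    -3.3  ]
side -114 32 [-97.408  -0.681 -14.042] -12.060152540319878
side -80 44 [-61.871  -0.515 -12.914] -11.30842812844473
side 25 1 [ 44.485  -1.896 -19.797] 
side 45 23 [65.145 -1.824 -9.313] -7.952229820875843
side 80 35 [106.797  -0.553  -8.846] -6.14166391678242
ends [-127.131   -4.891  -24.752] [113.305  11.08   -4.342]
```

View pics/w7.png

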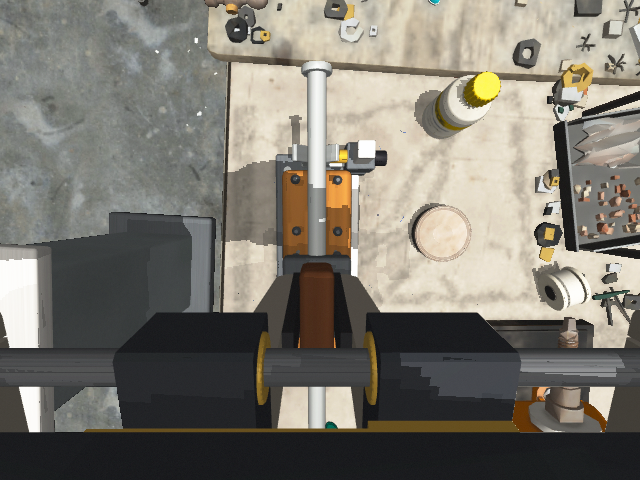

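Bar slope is now +0.023, which matches the hooks (4/180). The bar's middle lies about 5 mm to the -y side of the TCP, so I'll correct for that and descend partway.

```bash
python3 go.py 511.5 195.7 185 93.46 8
```

```text
t 10.7833 pos [512.3 192.2 275.5] F [-0.8  0.7 -3.6] T [-0.29  0.   -0.01] w 15.7
shift [-0.0906 -0.0062  0.9015] turn [0.0004 0.0002 0.0001]
```

```bash
python3 -m pendant '[0,0,0.08,0,0,0,-0.01,0,0.2,0,0,0,-0.03,-0.006,0.35,0,0,0,-0.05,-0.006,0.5,0,0,0,-0.07,-0.006,0.65,0,0,0,-0.08,-0.006,0.78,0,0,0,-0.09,-0.006,0.86,0,0,0,-0.09,-0.006,0.9,0,0,0,-0.09,-0.006,0.9,0,0,0,-0.09,-0.006,0.9,0,0,0]'; python3 go.py 511.5 195.7 165 93.46 8
python3 - <<'E'
from h import *
np.set_printoptions(precision=3,suppress=True,linewidth=220)
o=readout.get_obs()
p,d,c=grab('wrist','w8.png');P=cloud(d,c)
mid=np.array([512.8,190.8,0]);e=np.array([-0.0604,.9982,0]); f=np.array([.9982,.0604,0])
Q=(P-mid).reshape(-1,3); Q=np.stack([Q@e,Q@f,Q[:,2]],1)
for a,b in((-90,-60),(30,55),(55,75),(75,82),(98,112)):
    s=Q[(Q[:,0]>a)&(Q[:,0]<b)&(abs(Q[:,1])<9)&(Q[:,2]>163)&(Q[:,2]<185)]; print(a,len(s),np.median(s,0) if len(s) else '',(s[:,1].min()+s[:,1].max())/2 if len(s) else '', np.sort(s[:,2])[-len(s)//3:].mean() if len(s)>3 else '')
h=Q[(abs(Q[:,0]-90)<9)&(abs(Q[:,1])<22)&(Q[:,2]>149)&(Q[:,2]<157)];fr=h[h[:,1]<0];re=h[h[:,1]>0];print('hook L',len(h),fr.mean(0),re.mean(0))
p,d,c=grab('side'); cv2.imwrite('pics/s3.png',cv2.resize(p[130:270,210:370,::-1],(680,595),interpolation=2))
E
```

```text
time: 11.62
eef_pos: [511.7, 195.8, 185.3]
ee_rot: [[-0.06, 0.998, -0.007], [0.988, 0.06, 0.139], [0.139, 0.001, -0.99]]
force: [-0.8, 0.5, -3.6]
grip_width: 15.9
t 11.6167 pos [511.7 195.8 185.3] F [-0.8  0.5 -3.6] T [-0.3   0.03  0.01] w 15.9
shift [-0.0292 -0.0027  0.2004] turn [0.0006 0.0002 0.0001]
-90 509 [-68.739   0.514 173.32 ] 0.8000437603597761 174.25084447585374
30 844 [ 42.746   0.606 175.709] 0.8680408319661779 176.70731471925342
55 714 [ 65.306   0.617 176.092] 0.610585779674679 177.16157353680092
75 260 [ 78.456   0.623 176.321] 0.6044175058785233 177.4531041882262
98 550 [105.108   0.645 176.88 ] 0.8811911059894784 178.0107064448794
hook L 807 [ 89.631 -14.541 152.825] [ 89.479  15.41  152.923]
```

View pics/w8.png

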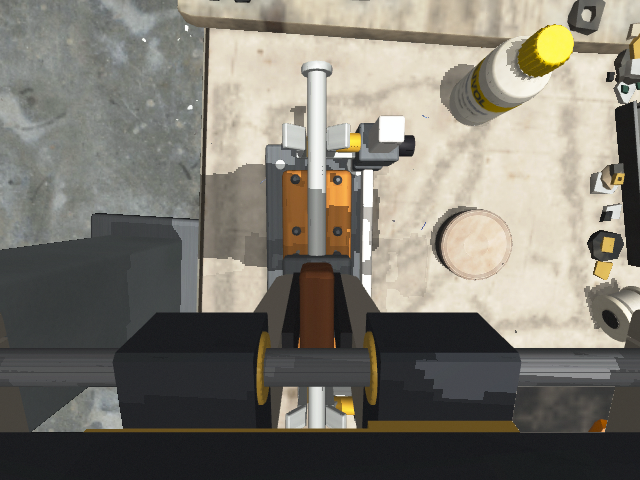

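View pics/s3.png

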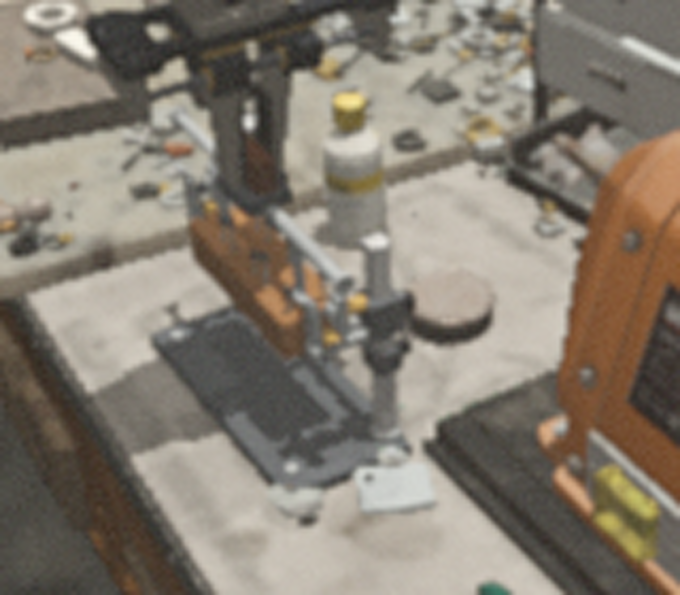

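Bar and left hook agree to about 0.3 mm sideways, and both bar ends are over their hooks in the pictures. Down to just above the keepers.

```bash
python3 -m pendant '[-0.004,0,0.03,0,0,0,-0.008,0,0.06,0,0,0,-0.012,0,0.09,0,0,0,-0.017,0,0.12,0,0,0,-0.022,0,0.15,0,0,0,-0.025,0,0.18,0,0,0,-0.029,0,0.2,0,0,0,-0.029,0,0.2,0,0,0]'; python3 go.py 511.5 195.7 155 93.46 8
```

```text
time: 12.38
eef_pos: [511.8, 195.7, 165.1]
ee_rot: [[-0.06, 0.998, -0.007], [0.988, 0.06, 0.139], [0.139, 0.001, -0.99]]
force: [-0.1, -0.2, -3.4]
grip_width: 15.4
t 12.3833 pos [511.8 195.7 165.1] F [-0.1 -0.2 -3.4] T [-0.33  0.09  0.08] w 15.4
shift [-0.0134 -0.0034  0.0996] turn [0.0007 0.0002 0.0001]
```

```bash
python3 -m pendant '[-0.003,0,0.02,0,0,0,-0.006,0,0.04,0,0,0,-0.008,0,0.06,0,0,0,-0.01,0,0.07,0,0,0,-0.011,0,0.08,0,0,0,-0.011,0,0.08,0,0,0,-0.011,0,0.08,0,0,0]'; python3 go.py 511.5 195.7 150 93.46 8
```

```text
time: 12.97
eef_pos: [511.9, 195.7, 157.0]
ee_rot: [[-0.06, 0.998, -0.007], [0.988, 0.06, 0.139], [0.139, 0.001, -0.99]]
force: [0.6, 0.4, -4.3]
grip_width: 15.7
t 12.9667 pos [511.9 195.7 157. ] F [ 0.6  0.4 -4.3] T [-0.34  0.06 -0.  ] w 15.7
shift [-0.0094 -0.0038  0.0691] turn [0.0007 0.0002 0.0001]
```

```bash
python3 -m pendant '[-0.003,0,0.01,0,0,0,-0.003,0,0.02,0,0,0,-0.004,0,0.03,0,0,0,-0.004,0,0.03,0,0,0]'; python3 go.py 511.5 195.7 150 93.46 8
```

```text
time: 13.3
eef_pos: [510.7, 195.6, 153.8]
ee_rot: [[-0.06, 0.998, -0.01], [0.988, 0.061, 0.139], [0.139, -0.001, -0.99]]
force: [-3.7, -2.1, -0.3]
grip_width: 15.8
t 13.3 pos [510.7 195.6 153.8] F [-3.7 -2.1 -0.3] T [-0.44  1.08  0.18] w 15.8
shift [-0.0045  0.0079  0.0377] turn [-0.001   0.0001  0.0001]
```

Contact with the keepers at TCP z=154 (Fx -3.7, vertical load +3.7). I keep going in small steps.

```bash
python3 -m pendant '[-0.001,0.004,0.01,0,0,0,-0.003,0.006,0.02,0,0,0,-0.003,0.006,0.02,0,0,0]'; python3 go.py 511.5 195.7 150 93.46 8
```

```text
time: 13.55
eef_pos: [510.0, 195.5, 151.4]
ee_rot: [[-0.06, 0.998, -0.013], [0.988, 0.061, 0.138], [0.139, -0.004, -0.99]]
force: [-5.0, -1.3, -0.1]
grip_width: 15.8
t 13.55 pos [510.  195.5 151.4] F [-5.  -1.3 -0.1] T [-0.52  1.33  0.11] w 15.8
shift [-0.0013  0.0152  0.0139] turn [-0.0029  0.0001  0.0001]
```

```bash
python3 -m pendant '[-0.001,0.003,0.01,0,0,0,-0.003,0.006,0.02,0,0,0,-0.003,0.006,0.02,0,0,0]'; python3 go.py 511.5 195.7 148 93.46 8; python3 bar.py
```

```text
time: 13.8
eef_pos: [510.0, 195.5, 149.0]
ee_rot: [[-0.06, 0.998, -0.014], [0.989, 0.061, 0.138], [0.139, -0.006, -0.99]]
force: [-4.4, -0.9, -0.9]
grip_width: 15.5
t 13.8 pos [510.  195.5 149. ] F [-4.4 -0.9 -0.9] T [-0.41  1.15  0.11] w 15.5
shift [-0.0007  0.0153  0.0101] turn [-0.0039  0.0002 -0.    ]
bar y(tool) fit [-0.01  1.47] top height fit [ -0.09 -10.66]
[[ 28.02   1.28 -13.16]
 [ 46.04   1.29 -15.37]
 [ 64.02   1.3  -17.4 ]
 [ 81.99  -0.03 -15.34]
 [100.     1.31 -21.82]]
```

```bash
python3 -m pendant '[-0.001,0.005,0.01,0,0,0,-0.003,0.008,0.02,0,0,0,-0.004,0.01,0.03,0,0,0,-0.004,0.01,0.03,0,0,0]'; python3 go.py 511.5 195.7 143 93.46 8
```

```text
time: 14.18
eef_pos: [510.0, 195.5, 145.1]
ee_rot: [[-0.06, 0.998, -0.016], [0.989, 0.061, 0.138], [0.138, -0.008, -0.99]]
force: [-5.2, 0.7, -3.2]
grip_width: 15.6
t 14.1833 pos [510.  195.5 145.1] F [-5.2  0.7 -3.2] T [-0.45  1.25  0.1 ] w 15.6
shift [-0.0022  0.0152  0.0213] turn [-0.0053  0.0006 -0.    ]
```

```bash
python3 -m pendant '[-0.001,0.005,0.01,0,0,0,-0.003,0.008,0.02,0,0,0,-0.004,0.01,0.03,0,0,0,-0.004,0.01,0.03,0,0,0]'; python3 go.py 511.5 195.7 140 93.46 8
```

```text
time: 14.52
eef_pos: [510.0, 195.5, 141.1]
ee_rot: [[-0.06, 0.998, -0.018], [0.989, 0.062, 0.137], [0.138, -0.01, -0.99]]
force: [-5.4, 0.4, -6.3]
grip_width: 16.0
t 14.5167 pos [510.  195.5 141.1] F [-5.4  0.4 -6.3] T [-0.46  1.28  0.13] w 16.0
shift [-0.0006  0.0149  0.0112] turn [-0.0067  0.001  -0.    ]
```

```bash
python3 -m pendant '[-0.001,0.004,0.01,-0.003,0,0,-0.002,0.008,0.02,-0.006,0,0,-0.004,0.01,0.03,-0.006,0,0,-0.004,0.01,0.03,-0.006,0,0]'; python3 go.py 511.5 195.7 136 93.46 8
```

```text
time: 14.85
eef_pos: [510.0, 195.5, 137.1]
ee_rot: [[-0.06, 0.998, -0.011], [0.989, 0.061, 0.137], [0.137, -0.003, -0.991]]
force: [-4.8, 0.4, -9.6]
grip_width: 15.7
t 14.85 pos [510.  195.5 137.1] F [-4.8  0.4 -9.6] T [-0.41  1.16  0.09] w 15.7
shift [-0.0006  0.0154  0.0107] turn [-0.0021  0.0014  0.0001]
```

```bash
python3 -m pendant '[0,0.004,0.01,-0.002,0,0,0,0.006,0.015,-0.002,0,0,0,0.006,0.015,-0.002,0,0]'; python3 go.py 511.5 195.7 134 93.46 8
```

```text
time: 15.1
eef_pos: [510.5, 195.6, 135.2]
ee_rot: [[-0.06, 0.998, -0.009], [0.989, 0.06, 0.136], [0.137, -0.0, -0.991]]
force: [-3.8, -1.3, -8.4]
grip_width: 15.7
t 15.1 pos [510.5 195.6 135.2] F [-3.8 -1.3 -8.4] T [-0.45  1.   -0.  ] w 15.7
shift [-0.0015  0.01    0.0119] turn [-0.0002  0.0017 -0.0001]
```

```bash
python3 -m pendant '[0,0.004,0.007,-0.002,0,0,0,0.006,0.01,-0.002,0,0,0,0.006,0.01,-0.002,0,0]'; python3 go.py 511.5 195.7 133 93.46 8; python3 bar.py
```

```text
time: 15.35
eef_pos: [511.3, 195.7, 134.4]
ee_rot: [[-0.06, 0.998, -0.005], [0.989, 0.06, 0.137], [0.137, 0.003, -0.991]]
force: [-5.0, -1.2, -5.8]
grip_width: 15.5
t 15.35 pos [511.3 195.7 134.4] F [-5.  -1.2 -5.8] T [-0.48  1.08  0.14] w 15.5
shift [-0.0017  0.0019  0.0144] turn [ 0.0021  0.0016 -0.0001]
bar y(tool) fit [-0.    1.28] top height fit [ -0.07 -11.25]
[[ 27.98   1.3  -13.15]
 [ 45.95   1.   -15.26]
 [ 63.99   1.01 -17.28]
 [ 81.97   0.85  -7.78]
 [ 99.98   1.05 -21.42]]
```

```bash
python3 -m pendant '[0,0,0.005,0,0,0,0,0,0.01,0,0,0,0,0,0.01,0,0,0]'; python3 go.py 511.5 195.7 133 93.46 8
```

```text
time: 15.65
eef_pos: [511.4, 195.7, 134.3]
ee_rot: [[-0.06, 0.998, -0.005], [0.989, 0.06, 0.137], [0.137, 0.003, -0.991]]
force: [-6.4, -2.9, 0.1]
grip_width: 15.8
t 15.65 pos [511.4 195.7 134.3] F [-6.4 -2.9  0.1] T [-0.65  1.72  0.2 ] w 15.8
shift [-0.0016  0.0006  0.0132] turn [ 0.0022  0.0012 -0.0001]
```

```bash
python3 -m pendant '[0,0,0.005,0,0,0,0,0,0.01,0,0,0,0,0,0.01,0,0,0]'; python3 go.py 511.5 195.7 133 93.46 8
```

```text
time: 15.9
eef_pos: [511.4, 195.7, 134.3]
ee_rot: [[-0.06, 0.998, -0.005], [0.989, 0.06, 0.138], [0.138, 0.003, -0.99]]
force: [-6.1, -2.8, 1.1]
grip_width: 15.7
t 15.9 pos [511.4 195.7 134.3] F [-6.1 -2.8  1.1] T [-0.7  1.8  0.2] w 15.7
shift [-0.002   0.0008  0.0129] turn [ 0.002   0.0008 -0.0001]
```

```bash
cat > seat.py <<'E'
from h import *
np.set_printoptions(precision=2,suppress=True,linewidth=220)
p,d,c=grab('wrist','seat.png');P=cloud(d,c)
mid=np.array([512.8,190.8,0]);e=np.array([-0.0604,.9982,0]); f=np.array([.9982,.0604,0])
Q=(P-mid).reshape(-1,3); Q=np.stack([Q@e,Q@f,Q[:,2]],1)
T=[]
for a in list(range(-84,-56,4))+list(range(30,80,4))+list(range(100,112,4)):
    s=Q[(Q[:,0]>a)&(Q[:,0]<a+4)&(abs(Q[:,1])<8)&(Q[:,2]>105)&(Q[:,2]<140)]
    if len(s)<8: continue
    k=np.polyfit(s[:,1],s[:,2]+0*s[:,1],2) 
    xc=np.median(s[:,1]); t=s[abs(s[:,1]-xc)<1.5]
    T.append((a+2,xc,t[:,2].mean()))
T=np.array(T); print(T)
g=abs(T[:,2]-np.median(T[:,2]))<5
k=np.polyfit(T[g,0],T[g,2],1); print('bar top at L,mid,R',np.polyval(k,[90,0,-90]))
h=Q[(abs(Q[:,0]-90)<9)&(abs(Q[:,1])<22)&(Q[:,2]>151)]; print('L rim',np.sort(h[:,2])[-30:].mean() if len(h) else '')
b=Q[(Q[:,0]>-30)&(Q[:,0]<40)&(Q[:,1]>60)&(Q[:,1]<110)]; print('bench',np.median(b[:,2]))
E
python3 seat.py
python3 - <<'E'
from h import *
p,d,c=grab('side'); cv2.imwrite('pics/s4.png',cv2.resize(p[150:250,220:330,::-1],(660,600),interpolation=2))
E
python3 go.py 511.5 195.7 133 93.46 8
```

```text
[[-82.     5.32 108.7 ]
 [-78.    -0.73 122.25]
 [-74.     0.13 122.36]
 [-70.    -0.15 122.53]
 [-66.    -0.15 122.78]
 [-62.    -0.14 122.95]
 [-58.    -0.14 122.92]
 [ 32.    -0.01 124.76]
 [ 36.    -0.01 124.97]
 [ 40.    -0.   125.08]
 [ 44.     0.   125.21]
 [ 48.     0.01 125.22]
 [ 52.     0.01 125.44]
 [ 56.     0.02 125.43]
 [ 60.     0.02 125.54]
 [ 64.     0.03 125.85]
 [ 68.     0.03 125.59]
 [ 72.     0.04 125.79]
 [ 76.     0.04 125.9 ]
 [ 80.     0.05 125.85]
 [102.     0.08 126.3 ]
 [106.     0.09 126.36]
 [110.     0.09 126.7 ]]
bar top at L,mid,R [126.17 124.16 122.15]
L rim 155.81870268151116
bench 0.4396144902908645
t 16.0 pos [511.4 195.7 134.3] F [-6.3 -2.6  1.8] T [-0.69  1.87  0.21] w 15.6
shift [-0.0021  0.0005  0.0132] turn [ 0.0021  0.0008 -0.0001]
```

View pics/seat.png

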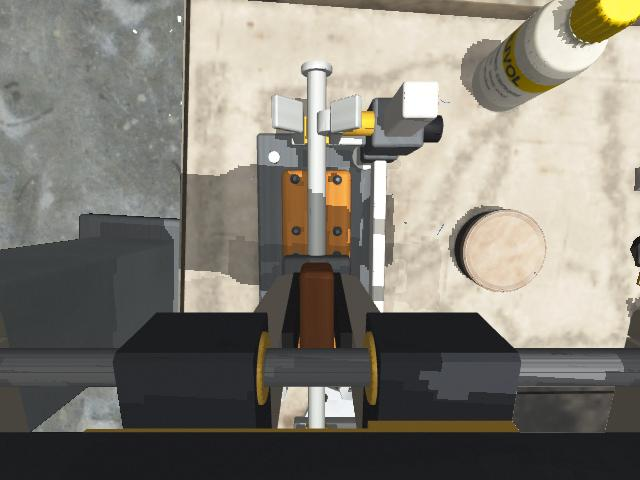

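View pics/s4.png

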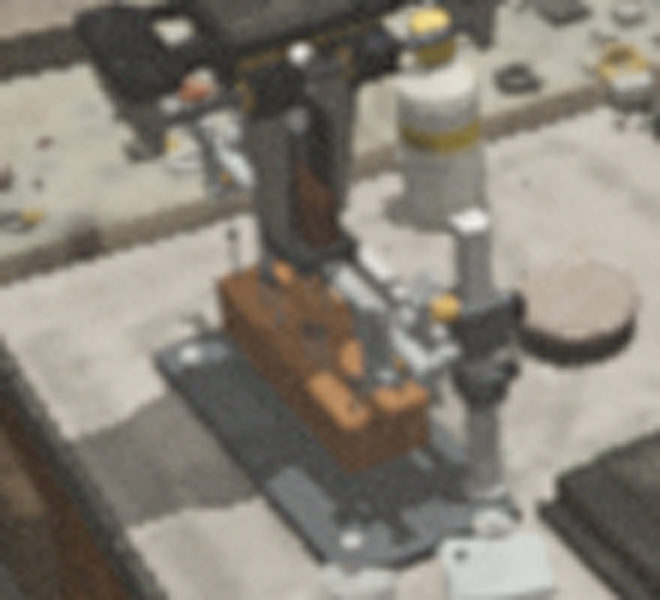

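Both bar ends read seated: bar top 126.2 at L and 122.2 at R, against rim-39+10 = 126.8 and 122.7. To confirm by touch, I'll tip a little left-down, then right-down.

```bash
python3 -m pendant '[0,0,0.005,0,-0.004,0,0,0,0.008,0,-0.008,0,0,0,0.008,0,-0.008,0]'; python3 go.py 511.5 195.7 133 93.46 8; python3 seat.py | grep -E 'bar|rim'; python3 -m pendant '[0,0,0.005,0,0.004,0,0,0,0.008,0,0.01,0,0,0,0.008,0,0.016,0,0,0,0.008,0,0.016,0]'; python3 go.py 511.5 195.7 133 93.46 8; python3 seat.py | grep -E 'bar|rim'
```

```text
time: 16.25
eef_pos: [511.5, 195.6, 134.3]
ee_rot: [[-0.06, 0.998, -0.004], [0.99, 0.06, 0.126], [0.126, 0.003, -0.992]]
force: [-6.3, -3.0, 0.6]
grip_width: 15.7
t 16.25 pos [511.5 195.6 134.3] F [-6.3 -3.   0.6] T [-0.54  1.68  0.17] w 15.7
shift [-0.0002  0.      0.0133] turn [ 0.0021  0.0088 -0.0001]
bar top at L,mid,R [126.1  124.11 122.11]
L rim 155.84723096482603
time: 16.63
eef_pos: [511.5, 195.8, 134.4]
ee_rot: [[-0.06, 0.998, -0.006], [0.987, 0.06, 0.151], [0.151, 0.003, -0.988]]
force: [-5.8, -0.2, -0.2]
grip_width: 15.4
t 16.6333 pos [511.5 195.8 134.4] F [-5.8 -0.2 -0.2] T [-0.74  1.65  0.26] w 15.4
shift [-0.0035 -0.0004  0.0132] turn [ 0.0021 -0.0082  0.    ]
bar top at L,mid,R [126.16 124.1  122.04]
L rim 155.82885105165673
```

Neither end moved (within 0.1 mm). One firmer straight press, well below 30 N, then another check.

```bash
python3 -m pendant '[0,0,0.005,0,0,0,0,0,0.01,0,0,0,0,0,0.015,0,0,0,0,0,0.015,0,0,0]'; python3 go.py 511.5 195.7 133 93.46 8; python3 seat.py | grep -E 'bar|rim'
```

```text
time: 17.02
eef_pos: [511.6, 195.9, 134.3]
ee_rot: [[-0.06, 0.998, -0.006], [0.987, 0.061, 0.152], [0.152, 0.003, -0.988]]
force: [-7.7, -2.4, 7.3]
grip_width: 16.1
t 17.0167 pos [511.6 195.9 134.3] F [-7.7 -2.4  7.3] T [-1.06  2.12  0.25] w 16.1
shift [-0.0038 -0.0012  0.0124] turn [ 0.0021 -0.0084  0.0004]
bar top at L,mid,R [126.16 124.04 121.93]
L rim 155.85080508682913
```

```bash
python3 -m pendant '[0,0,0,0,0,0,0,0,-0.003,0,0,0,0,0,-0.003,0,0,0]'; python3 seat.py | grep -E 'bar|rim';  python3 -m pendant '[0,0,0,0,0,0,0,0,0,0,0,0,0,0,0,0,0,0,0,0,0,0,0,0,0,0,0,0,0,0,0,0,0,0,0,0,0,0,0,0,0,0]' -0.2; python3 go.py 511.5 195.7 133 93.46 8; python3 seat.py | grep -E 'bar|rim'
```

```text
time: 17.32
eef_pos: [511.3, 195.8, 134.5]
ee_rot: [[-0.061, 0.998, -0.006], [0.987, 0.061, 0.151], [0.151, 0.003, -0.988]]
force: [-4.7, -0.7, -5.9]
grip_width: 15.9
bar top at L,mid,R [126.36 124.19 122.02]
L rim 155.6964223087883
time: 17.95
eef_pos: [511.7, 195.9, 134.7]
ee_rot: [[-0.061, 0.998, -0.006], [0.987, 0.061, 0.152], [0.152, 0.004, -0.988]]
force: [-0.1, 0.7, -0.3]
grip_width: 37.0
t 17.95 pos [511.7 195.9 134.7] F [-0.1  0.7 -0.3] T [-0.16  0.05  0.01] w 37.0
shift [-0.0048 -0.0024  0.0164] turn [ 0.0023 -0.0084  0.0007]
bar top at L,mid,R [126.09 124.02 121.96]
L rim 155.69415017657636
```

Released, and the bar hasn't moved. Now I retreat along the tool axis, rise clear and look.

```bash
python3 -m pendant '[0,0,-0.05,0,0,0,0,0,-0.15,0,0,0,0,0,-0.3,0,0,0,0,0,-0.5,0,0,0,0,0,-0.7,0,0,0,0,0,-0.9,0,0,0,0,0,-1,0,0,0,0,0,-1,0,0,0]'; python3 -m pendant '[-0.3,0,-0.3,0,-0.05,0,-0.6,0,-0.5,0,-0.1,0,-0.8,0,-0.6,0,-0.1,0,-0.8,0,-0.6,0,-0.1,0,-0.8,0,-0.6,0,-0.1,0]'
python3 - <<'E'
from h import *
p,d,c=grab('wrist','w9.png');np.set_printoptions(precision=2,suppress=True)
P=cloud(d,c)
mid=np.array([512.8,190.8,0]);e=np.array([-0.0604,.9982,0]); f=np.array([.9982,.0604,0])
Q=(P-mid).reshape(-1,3); Q=np.stack([Q@e,Q@f,Q[:,2]],1)
for a in list(range(-112,-100,4))+list(range(-80,-40,8))+list(range(40,80,8))+list(range(100,112,4)):
    s=Q[(Q[:,0]>a)&(Q[:,0]<a+4)&(abs(Q[:,1])<1.5)&(Q[:,2]>105)&(Q[:,2]<140)]
    if len(s): print(a+2,len(s),s[:,2].mean())
for y in(90,-90):
    h=Q[(abs(Q[:,0]-y)<9)&(abs(Q[:,1])<22)&(Q[:,2]>130)]; print('rim',y,np.sort(h[:,2])[-30:].mean() if len(h) else '')
p,d,c=grab('side','s9f.png'); cv2.imwrite('pics/s9.png',cv2.resize(p[150:260,220:340,::-1],(654,600),interpolation=2))
p,d,c=grab('top','t9.png')
E
```

```text
time: 18.67
eef_pos: [513.8, 180.6, 236.5]
ee_rot: [[-0.061, 0.998, -0.001], [0.986, 0.06, 0.154], [0.154, 0.008, -0.988]]
force: [-0.8, -0.3, -0.5]
grip_width: 36.8
time: 19.08
eef_pos: [518.5, 92.1, 283.0]
ee_rot: [[-0.058, 0.998, 0.008], [0.998, 0.058, 0.005], [0.005, 0.008, -1.0]]
force: [-0.0, 0.2, 0.1]
grip_width: 36.9
-110 11 120.98586386181707
-106 12 121.1152299055688
-102 13 121.30664470756761
-78 14 121.9107523209318
-70 18 121.84914813086591
-62 17 122.13778757191585
-54 16 122.30129570963021
-46 18 122.59412755012656
42 19 124.45760955658912
50 20 124.43825284358579
58 22 124.74597770224828
66 23 124.7583956864683
74 15 125.3103249575499
rim 90 151.82901183683106
rim -90 391.1452014494385
```

View pics/w9.png

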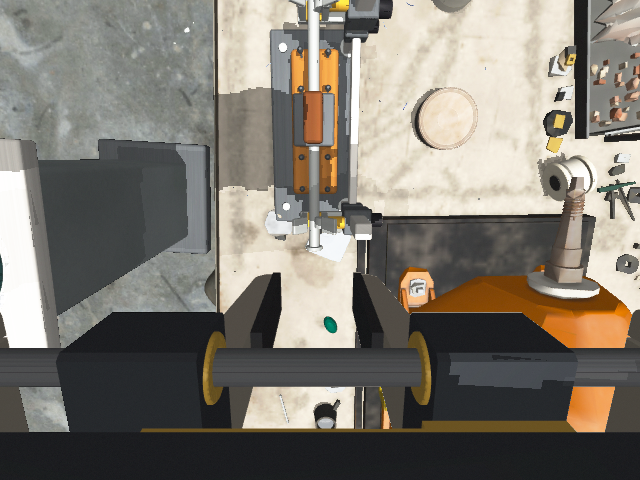

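View pics/s9.png

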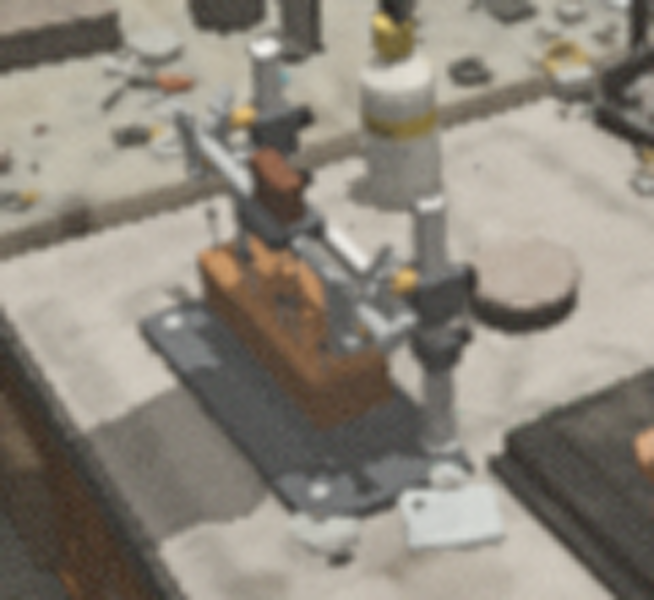

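View pics/t9.png

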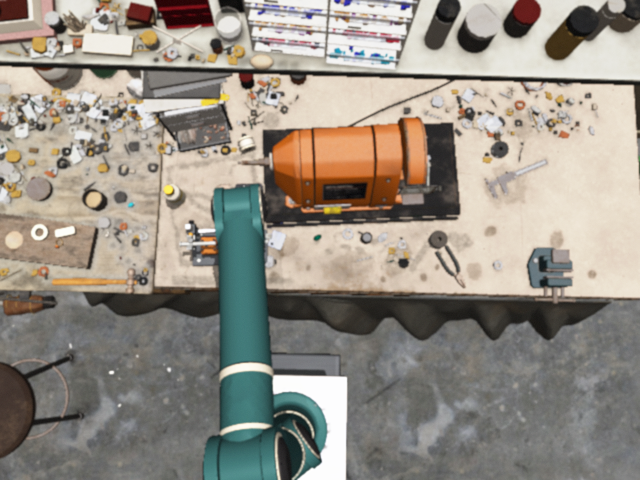

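```bash
python3 -c "
from bench import hand_in,readout
o=readout.get_obs();print(o['time'],o['force']);print(hand_in())"
```

```text
19.2333 [ 0.03265497  0.87592732 -0.78904153]
the job is handed in; nothing more can be done
None
```

I hung the rack on the stand with both ends of its bar seated on the bottoms of their hooks, let go and handed the job in at 19.2 s. No verdict was reported.

- **Swing on the way:** the rack turned about 7° in the pads while I carried it, left end low, so it was not quite upright for part of the trip. I turned the tool to bring the bar in line with the hooks before lowering it.
- **Seating, checked while held:**
  - The bar's top read 126.2 mm (left) and 122.1 mm (right). The hook rims implied 126.8 and 122.7, so both agree within about 0.6 mm.
  - Tipping about 0.7° each way and pressing straight down with about 11 N moved neither end by more than 0.2 mm. The rack can pivot a little in the pads, so the tipping test was weak.
- **Force:** the largest push I saw on the hooks was about 11 N, against the 30 N limit. I read the force only at the end of each move, so a brief peak could have been missed.
- **After letting go:** the bar's slope was the same. The last picture read its height about 0.5 mm lower at both ends, which I take as camera error.
- **Bystanders:** those in view in the last pictures looked undisturbed, but I did not measure their positions again.

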